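Check a casting frame's diagonals and rack it square

ROBOT

A 7-joint arm with a two-finger parallel gripper is mounted at the origin on the work surface. World frame = base frame: x ahead of the robot, y to its left, z up, the work surface at z = 0. Lengths are in m, angles in rad, forces in N, time in s.
With the tool pointing down it reaches from about 0.35 to 0.775 m from the base axis. Payload 3.1 kg.
Tool frame: the origin (TCP) lies at the very end of the fingers, on their centre line; the grasp point (between the pads) lies 19 mm behind it (r.grip_point_offset is the distance from the TCP to the grasp point, in m); z points along the fingers, y is the direction in which the jaws open and shut (so a half turn about z gives the same grasp; the last joint's range is limited). The gripper opens to 85 mm and grips with 20 to 120 N. Pads are 22 mm wide; open, the fingers measure 114 mm over their backs; the gripper's body (76 mm by 85 mm) begins 54 mm behind the grasp point. The pads swing forward as they close: fully open they stand 13 mm farther back than shut.
Start: joints at [-1.319, 0.311, 0.014, 1.512, -0.004, 1.319, -0.027], TCP at [0.159, 0.526, 0.231] pointing down, gripper open.
Joint ranges: [-2.7, 2.7], [-0.3, 1.91], [-1.27, 1.3], [0.12, 2.57], [-1.44, 4.58], [0.2, 2.03], [-3.05, 3.05]. Speed limits (rad/s): [2.79, 2.79, 3.14, 3.14, 3.14, 3.14, 3.14].

INTERFACE

Orientations are given as a rotation vector (axis times angle).
In Python, from workcell import readout, vision, r gives the robot as it stands.
- The arm moves only by the tool servo_tool, never from a script. Its argument "series" is a list of rows, each a list of 3 entries, a list of its own where there are three numbers: the shift along the world's x, y, z in mm, then the turn, a rotation vector about the world's x, y, z in rad, then the gripper's target within -1 to 1 (fully open at 1, half-way at 0, shut at -1). A call has 1 to 20 rows; each row shifts and turns the commanded pose from where the row before left it; what a row does not reach is not made up. A row lasts 1/12 s, in which the tool goes at most 41.7 mm and 7.16 degrees, less where a joint would pass 70% of its speed; a pose out of reach is approached as far as the arm can. A call is refused whole if a number of a shift passes 41.7 or a number of a turn 0.125, either way. A call with a gripper value outside its range is refused whole. The fingers move at their own pace and stop on an object; "grip_force" is the grip in N (left out, the last holds). Time passes only in rows, so rows that do not move let the fingers close. It gives the time, the measured TCP pose, the force and the opening at its end, in the units of the state.
- readout.sense(): the state, without advancing time (a new reading comes with each control period).
- vision.read_camera(name): name is "scene" or "side" or "wrist"; returns the picture (384x512x3 uint8, red, green, blue); there is no depth.
- vision.camera_model(name): a dict with "K" (3x3 intrinsics, pixels), "position" and "attitude" of the camera in the world; the wrist camera has in their place "T_tool_cam" (4x4, takes a point from camera to tool coordinates, whose origin is the TCP and whose axes are the flange's). Camera axes: x right, y down, z forward; pixel columns grow to the right and rows downward; lengths in m; the calibration is good to about 2 mm. A picture is of the moment at which its call begins: read the wrist's pose just before it. camera_model takes no time and is no camera call.
- r.finish_job(): hands the job in, once; it reports no verdict.
The state is a dict: "time_s": time; "joints": joint angles; "dq": joint speeds; "joint_efforts": joint torques, N m; "position": TCP position; "ee_rot": TCP orientation; "force": force on the tool from outside, world axes, zero at the start; "moment": the same for the moment, N m; "opening": finger opening in m.
Only numpy, scipy, OpenCV 4.12 (cv2) and the standard library are available. Lean on these libraries where they do the work, as an engineer would, in place of code of your own. Each camera call takes 0.05 s, during which the arm holds its last target.

TASK

Check the wooden casting frame on the sloped stand for squareness: lay the slide rule flat across the frame, hook on the outside of the near left corner, and draw the slide out until its foot sits in the inside of the far right corner; then measure the other diagonal the same way, from the near right corner to the far left one, and leave the rule lying there. If the diagonals differ, push the frame sideways until it is square, so that they agree within about 5 mm; disturb nothing else on the bench.

Things in the scene. Friction and masses are not known exactly. Their poses are not given: they have to be found in the camera images.
- frame_mid (a point): centre of the casting frame, level with its boards' top edges. Axes: x up the slope, away from the robot; y to the left along the near board; z square out of the slope, 25 degrees from vertical and leaning towards the robot. Inside the frame measures 130 by 130 mm when square, outside 154 by 154 mm. Boards: brown wood, 12 mm thick, 40 mm high, pinned at the corners.
- stand: fixed stand; origin on the table under the middle of its white sloped panel (250 mm up the slope, 220 mm wide), which is the plane 40 mm below frame_mid (along frame_mid's z). The frame's near board is fixed to it. The side boards pivot on pins at x -71, y +71 and -71 mm from frame_mid; the far board, 142 mm up from those pins, always stays parallel to the near board.
- near_left (a point): outer corner of the frame, near and left, top edge (x -77, y +77, z 0 mm from frame_mid). Left is +y, near is towards the robot, down the slope. From a near outer corner to the inner corner beside it is about 17 mm.
- near_right (a point): outer corner of the frame, near and right, top edge (x -77, y -77, z 0 mm from frame_mid)
- far_left (a point): inner corner of the frame, far and left, top edge (x +65, y +65, z 0 mm from frame_mid when the frame is square)
- far_right (a point): inner corner of the frame, far and right, top edge (x +65, y -65, z 0 mm from frame_mid when the frame is square)
- rack (a joint): angle of the side boards about their near pins (rad): 0 = square, positive = far end leans to the left (near-right to far-left diagonal is the longer); starts between -0.14 and 0.14. 0.01 rad changes the diagonals' difference by 2 mm. Stiff: takes about 11 N sideways on the far board or 15 N on a side board's outer face 100 mm up from its pin, and stays where it is left.
- rule: the slide rule (0.3 kg, 223 mm long closed, aluminium): a stock, 24 mm wide and 8 mm thick, with a steel hook plate at one end, and a slide on it that carries a black handle and, near the other end, a foot pin. x runs from hook to foot, z up out of the rule; origin 90 mm ahead of rule_hook and 16 mm below it. At the start it stands on the table on hook, pin and foot, its bar 16 mm clear.
- rule_hook (a point): middle of the inner face of the hook plate, level with the underside of the bar. Plate: 40 mm wide, 6 mm thick, hanging 16 mm below the underside. A pin 8 mm across hangs 16 mm down 34 mm ahead (x), so hook and pin straddle a frame corner with about 8 mm of play: pulling brings the hook against the outer near corner, pushing back brings the pin against the inner near corner.
- rule_grip (a point): centre of the black handle on the slide, 33 mm above the bar's underside (49 mm above the table at the start); handle 50 mm long (x), 28 mm wide (y), 34 mm high, the highest part of the rule. It lies 92 mm + joint rule_slide ahead of the hook. The whole rule can be carried and worked by it.
- rule_foot (a point): far side of the foot pin under the slide (8 mm across, hanging 16 mm down), level with the bar's underside; always 73 mm ahead (x) of rule_grip and 33 mm below it. Seated in a corner it stands about 2 mm from the corner point. A flat nose (18 mm wide, 8 mm thick) goes on 52 mm beyond it, so that even the closed rule, hooked on a near corner, rests with its nose on the boards at the far corner.
- rule_slide (a joint): how far the slide is drawn out (m), 0 to 0.06: hook to foot is 165 mm + this value; starts between 0 and 0.012. It moves stiffly (about 2 N) and stays where it is left.
- brush: lying paint brush, 140 mm long; origin in the middle of its underside; not part of the job, leave it
- scraper: lying spatula with a wooden handle, 150 mm long; origin in the middle of its underside; not part of the job, leave it
- soap_bottle: upright white bottle, 64 mm across, 150 mm high; origin in the middle of its underside; not part of the job, leave it
- bowl: grey plastic bowl, 120 mm across, 60 mm high; origin in the middle of its underside; not part of the job, leave it
- lid_mould: low octagonal plaster mould part, 110 mm across, 50 mm high; origin in the middle of its underside; not part of the job, leave it
Things that resemble listed ones, but are neither listed nor needed, are in the scene too. Leave any red look-alike of the rule alone.

How it is judged:
By the outcome, as a careful person would: the job done as asked, in the order asked, and still so for the second after the job is handed in, with the robot touching nothing.
It also fails if it takes over 72 s, if anything falls off the work surface, if the arm or the gripper's body presses on something with over 40 N, if the wrist force passes 120 N, or if a joint passes its speed limit or range.

## Working session

There is one attempt and no reset: what is moved stays moved. The work goes in short steps, Python scripts to look and compute and a tool call to move; the robot and the scene stay as the last step left them, time stands still between calls to the robot, and variables do not carry over. Pictures are saved under pics/ and viewed, and the job is handed in when it is done.

Besides the shell and the picture viewer there is one more tool, called after ">>>" as name([rows], argument=value, ...), one row to a line, values as JSON. servo_tool: Moves the arm, as the interface text tells. Its arguments: {"type":"object","properties":{"series":{"type":"array"},"grip_force":{"type":"number"}},"required":["series"]}

```bash
mkdir -p pics; ls; python3 - <<'E'
from workcell import readout, vision, r
import cv2
print(readout.sense())
for n in("scene","side","wrist"):
    m=vision.camera_model(n); print(n,m)
    im=vision.read_camera(n); cv2.imwrite(f"pics/a_{n}.png",im[:,:,::-1])
E
```

```text
pics
{'time_s': 0.0, 'joints': array([-1.31871878,  0.31173601,  0.01400947,  1.51307978, -0.00441177,
        1.31919702, -0.02721006]), 'dq': array([-7.54077738e-04, -7.93279462e-04,  2.88585162e-04,  1.62191765e-05,
        5.57619907e-04,  2.57588460e-04,  1.14549014e-03]), 'joint_efforts': array([ 8.85101349e-05, -3.79916632e+01,  1.46067836e-01, -2.30590492e+01,
        1.22675771e-02,  1.37706549e-02, -1.12472122e-05]), 'position': array([0.15904319, 0.52573004, 0.23020627]), 'ee_rot': array([-0.45969573, -3.10751409,  0.00373063]), 'force': array([0.41097569, 0.51862408, 0.511438  ]), 'moment': array([ 0.01838823, -0.02532256, -0.00125062]), 'opening': 0.08556746204952635}
scene {'K': array([[434.24840826,   0.        , 256.33486002],
       [  0.        , 434.24840826, 195.96937206],
       [  0.        ,   0.        ,   1.        ]]), 'position': array([1.15160378, 0.2090699 , 1.1449734 ]), 'attitude': array([-1.59995584, -2.22400021,  0.65069084])}
side {'K': array([[458.98172078,   0.        , 259.87644835],
       [  0.        , 458.98172078, 184.8614679 ],
       [  0.        ,   0.        ,   1.        ]]), 'position': array([ 0.16001775, -0.80502149,  0.73061306]), 'attitude': array([-2.13339421,  0.50328064, -0.23194454])}
wrist {'K': array([[314.68916219,   0.        , 250.51792333],
       [  0.        , 314.68916219, 195.64043726],
       [  0.        ,   0.        ,   1.        ]]), 'T_tool_cam': array([[ 5.20133882e-04, -9.64893882e-01, -2.62639538e-01,
         6.54847464e-02],
       [ 9.99999775e-01,  3.90779055e-04,  5.44752124e-04,
        -4.74466372e-05],
       [-4.22993961e-04, -2.62639762e-01,  9.64893868e-01,
        -1.42245627e-01],
       [ 0.00000000e+00,  0.00000000e+00,  0.00000000e+00,
         1.00000000e+00]])}
```

View pics/a_scene.png

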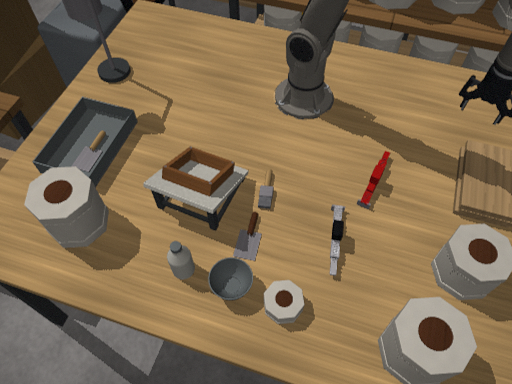

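View pics/a_side.png

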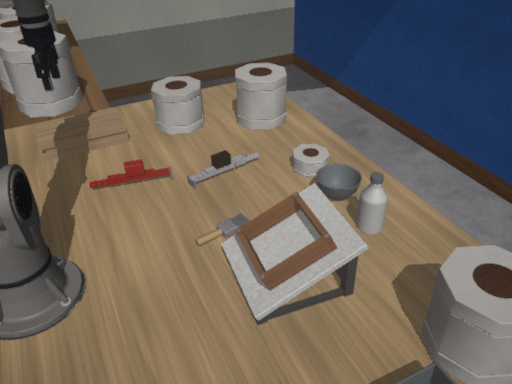

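View pics/a_wrist.png

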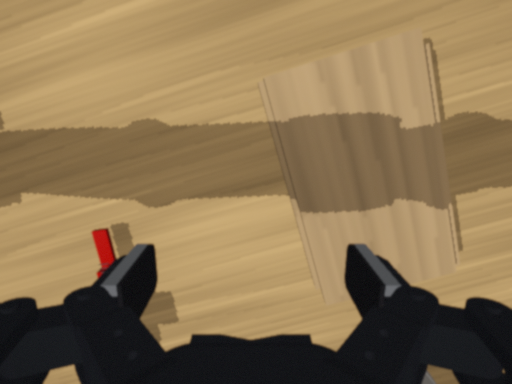

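```bash
python3 - <<'E'
import cv2
a=cv2.imread("pics/a_scene.png");b=cv2.imread("pics/a_side.png")
cv2.imwrite("pics/b1.png",cv2.resize(a[130:240,130:260],None,fx=6,fy=5.4545,interpolation=cv2.INTER_CUBIC)[:600])
cv2.imwrite("pics/b2.png",cv2.resize(b[180:330,210:370],None,fx=4,fy=4,interpolation=cv2.INTER_CUBIC))
c=cv2.resize(a[195:285,310:365],None,fx=6,fy=6,interpolation=cv2.INTER_CUBIC)
d=cv2.resize(b[140:190,185:265],None,fx=5,fy=5,interpolation=cv2.INTER_CUBIC)
cv2.imwrite("pics/b3.png",c);cv2.imwrite("pics/b4.png",d)
E
```

```text
(no output)
```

View pics/b1.png

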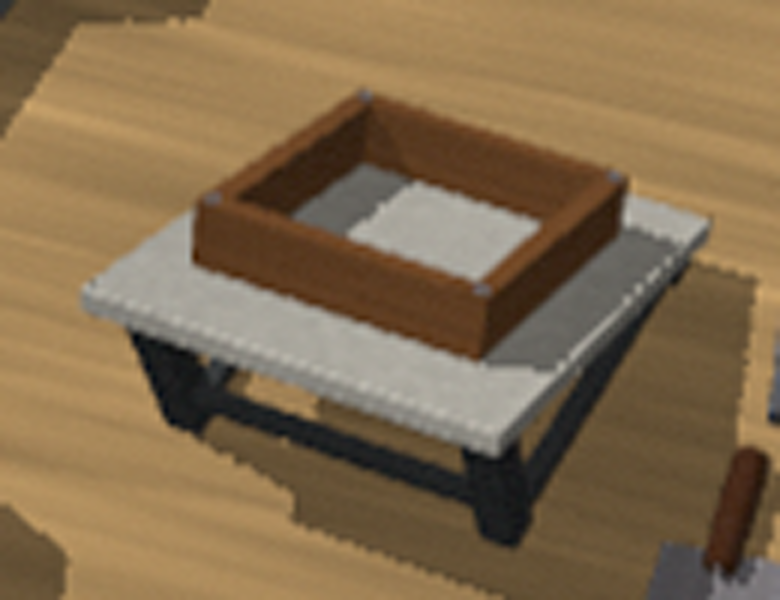

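View pics/b2.png

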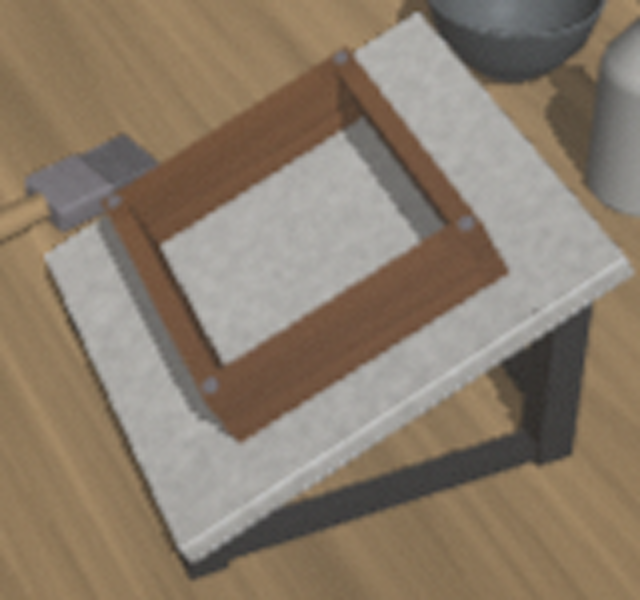

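View pics/b3.png

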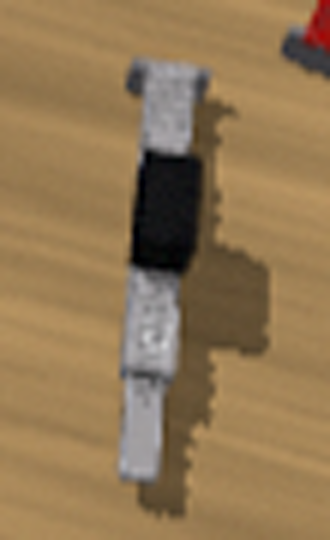

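View pics/b4.png

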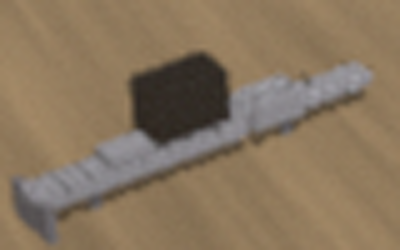

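```bash
cat > h.py <<'E'
import numpy as np, cv2
from scipy.spatial.transform import Rotation as R
from scipy.optimize import least_squares
from workcell import readout, vision, r
def cam(n,st=None):
    m=vision.camera_model(n)
    if 'position' in m: return m['K'],R.from_rotvec(m['attitude']).as_matrix(),np.array(m['position'])
    st=st or readout.sense()
    Rt=R.from_rotvec(st['ee_rot']).as_matrix();T=m['T_tool_cam']
    return m['K'],Rt@T[:3,:3],st['position']+Rt@T[:3,3]
def proj(c,P):
    K,Rc,t=c; p=(np.atleast_2d(P)-t)@Rc; p=p@K.T; return p[:,:2]/p[:,2:]
def ray(c,uv):
    K,Rc,t=c; return t,Rc@np.linalg.inv(K)@np.r_[uv,1]
def atz(c,uv,z):
    t,d=ray(c,uv); return t+d*(z-t[2])/d[2]
def Rframe(yaw): # x up slope, z leaning to robot
    return R.from_euler('zy',[yaw,-25],degrees=False).as_matrix() if 0 else R.from_euler('z',yaw).as_matrix()@R.from_euler('y',-25,degrees=True).as_matrix()
def pins(rack):
    s,c=np.sin(rack),np.cos(rack)
    nl=np.array([-.071,.071,0]);nr=np.array([-.071,-.071,0]);d=.142*np.array([c,s,0])
    return np.array([nl,nr,nl+d,nr+d])
E
python3 - <<'E'
from h import *
S=np.array([[615,176],[365,96],[481,288],[212,199]],float);S=(S+.5)/[6,600/110]-.5+130
D=np.array([[113,202],[210,385],[341,58],[465,222]],float);D=(D+.5)/4-.5+[210,180]
cs,cd=cam('scene'),cam('side')
def f(p):
    P=p[:3]+pins(p[4])@Rframe(p[3]).T
    return np.r_[(proj(cs,P)-S).ravel(),(proj(cd,P)-D).ravel()]
o=least_squares(f,[.5,-.2,.1,0,0]);print(o.x,o.fun.round(2))
J=np.linalg.inv(o.jac.T@o.jac)**.5;print(np.diag(J)*.4)
# rule rough
B=lambda u,v:((np.array([u,v])+.5)/6-.5+[310,195])
print('hook end mid top',atz(cs,B(172,65),.024),'nose end',atz(cs,B(140,475),.024))
for q in[(148,152),(200,157),(187,270),(135,262)]: print(atz(cs,B(*q),.066))
E
```

```text
[ 0.48581834 -0.19121235  0.12777212 -0.0883397  -0.02085856] [-0.06 -0.07 -0.04 -0.13  0.15  0.26  0.05 -0.05 -0.04 -0.17 -0.11  0.07
 -0.14 -0.18  0.3   0.27]
[0.00038062 0.00070445 0.0005028  0.00497772 0.00729056]
hook end mid top [0.42966871 0.22346143 0.024     ] nose end [0.64930448 0.25844289 0.024     ]
[0.50758092 0.22287957 0.066     ]
[0.50243056 0.24682951 0.066     ]
[0.56286076 0.25409864 0.066     ]
[0.56643925 0.23042371 0.066     ]<stdin>:9: RuntimeWarning: invalid value encountered in sqrt
```

>>> servo_tool([
  [[23,-18,0],[0,0,0.028],1],
  [[23,-18,0],[0,0,0.028],1],
  [[23,-18,0],[0,0,0.028],1],
  [[23,-18,0],[0,0,0.028],1],
  [[23,-18,0],[0,0,0.028],1],
  [[23,-18,0],[0,0,0.028],1],
  [[23,-18,0],[0,0,0.028],1],
  [[23,-18,0],[0,0,0.028],1],
  [[23,-18,0],[0,0,0.028],1],
  [[23,-18,0],[0,0,0.028],1],
  [[23,-18,0],[0,0,0.028],1],
  [[23,-18,0],[0,0,0.028],1],
  [[23,-18,0],[0,0,0.028],1],
  [[23,-18,0],[0,0,0.028],1],
  [[23,-18,0],[0,0,0.028],1],
  [[23,-18,0],[0,0,0.028],1],
])

```text
time_s: 1.48
position: [0.5279, 0.2374, 0.2309]
ee_rot: [0.244, -3.131, 0.0]
force: [0.2, -0.0, 0.2]
opening: 0.0852
```

```bash
python3 - <<'E'
from h import *
st=readout.sense();print(st['time_s'],st['position'],st['ee_rot'],st['joints'])
im=vision.read_camera('wrist')[:,:,::-1];cv2.imwrite('pics/c.png',im)
cv2.imwrite('pics/c2.png',cv2.resize(im,None,fx=1.56,fy=1.56,interpolation=cv2.INTER_CUBIC))
print(readout.sense()['position'])
E
```

```text
1.4833 [0.52792994 0.23737203 0.23088632] [ 2.44324826e-01 -3.13125547e+00  3.27851268e-04] [-0.60517691  0.37302384  0.21470557  1.43489678 -0.07985625  1.34303682
  1.33983866]
[0.53371489 0.23007239 0.23068126]
```

View pics/c2.png

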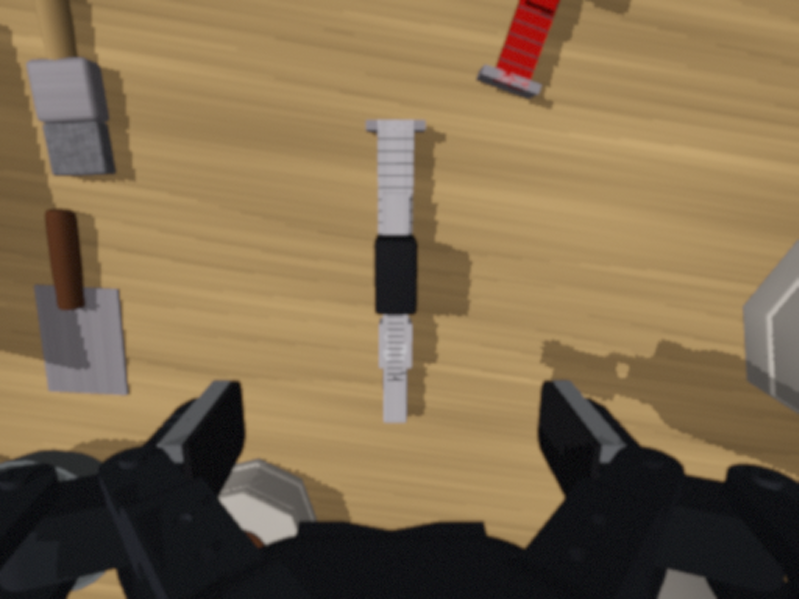

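```bash
python3 - <<'E'
from h import *
st=readout.sense();print(st['time_s'],st['position'],st['ee_rot'])
im=vision.read_camera('wrist')[:,:,::-1];cv2.imwrite('pics/d.png',im)
import pickle;pickle.dump(st,open('d.pkl','wb'))
print(readout.sense()['position'])
cv2.imwrite('pics/d2.png',cv2.resize(im[60:280,220:300],None,fx=6,fy=6,interpolation=cv2.INTER_CUBIC)[:600])
cv2.imwrite('pics/d3.png',cv2.resize(im[150:280,220:300],None,fx=4.6,fy=4.6,interpolation=cv2.INTER_CUBIC)[:600])
E
```

```text
1.5333 [0.53371489 0.23007239 0.23068126] [-0.22999673  3.12859094 -0.01028217]
[0.53149108 0.23170848 0.23061129]
```

View pics/d2.png

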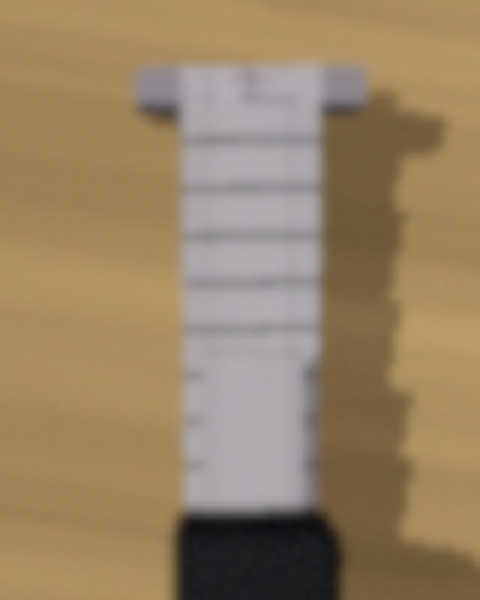

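View pics/d3.png

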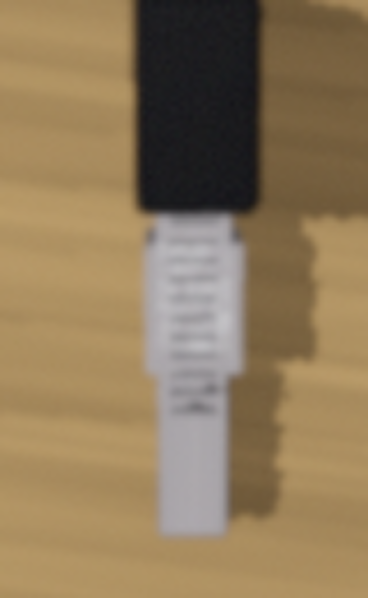

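```bash
python3 - <<'E'
from h import *
import pickle
st=pickle.load(open('d.pkl','rb'));c=cam('wrist',st)
p=lambda u,v,s,o:(np.array([u,v])+.5)/s-.5+o
d2=lambda u,v:p(u,v,6,[220,60]);d3=lambda u,v:p(u,v,4.6,[220,150])
hk=[atz(c,d2(137,67),.024),atz(c,d2(366,67),.024),atz(c,d2(137,104),.024),atz(c,d2(366,104),.024)]
ha=[atz(c,d2(182,516),.066),atz(c,d2(337,516),.066),atz(c,d3(138,212),.066),atz(c,d3(260,212),.066)]
no=[atz(c,d3(159,536),.024),atz(c,d3(228,536),.024)]
for x in hk+ha+no: print(x)
h=np.mean(hk[2:],0);g=np.mean(ha,0);n=np.mean(no,0)
for a,b in((h,g),(h,n),(g,n)):
    d=b-a; print('len',np.hypot(*d[:2]),'yaw',np.arctan2(d[1],d[0]))
for q in(hk[0]-hk[1],ha[0]-ha[1],ha[2]-ha[3]):print('w',np.hypot(*q[:2]),'yaw',np.arctan2(q[0],-q[1]))
print('grip',g,'hook',h)
E
```

```text
[0.43240655 0.2048747  0.024     ]
[0.42663445 0.24396968 0.024     ]
[0.43834968 0.20571466 0.024     ]
[0.43254495 0.24500092 0.024     ]
[0.50274702 0.2234757  0.066     ]
[0.49905967 0.24820982 0.066     ]
[0.55261283 0.23053233 0.066     ]
[0.54863276 0.25704007 0.066     ]
[0.6519543 0.2504582 0.024    ]
[0.6491962  0.26862528 0.024     ]
len 0.09146546556158326 yaw 0.15872185619575888
len 0.21782692862985564 yaw 0.15758308750799435
len 0.12636156530216267 yaw 0.15675880207573242
w 0.03951878839000428 yaw 0.14658398596971645
w 0.025007459600513322 yaw 0.1479894238867991
w 0.026804876454193126 yaw 0.14903400635760827
grip [0.52576307 0.23981448 0.066     ] hook [0.43544731 0.22535779 0.024     ]
```

>>> servo_tool([
  [[-1,2,-20],[0,0,0],1],
  [[0,0,-20],[0,0,0],1],
  [[0,0,-20],[0,0,0],1],
  [[0,0,-20],[0,0,0],1],
  [[0,0,-20],[0,0,0],1],
  [[0,0,-20],[0,0,0],1],
  [[0,0,-20],[0,0,0],1],
  [[0,0,0],[0,0,0],1],
  [[0,0,0],[0,0,0],1],
])

```text
time_s: 2.33
position: [0.5247, 0.2404, 0.0902]
ee_rot: [0.243, -3.129, 0.002]
force: [1.1, 0.8, -0.2]
opening: 0.0854
```

```bash
python3 - <<'E'
from h import *
st=readout.sense();print(st['time_s'],st['position'],R.from_rotvec(st['ee_rot']).as_matrix().round(3))
im=vision.read_camera('wrist')[:,:,::-1];cv2.imwrite('pics/e.png',im)
E
```

```text
2.3333 [0.5247457  0.24044425 0.09016679] [[-0.988 -0.154 -0.003]
 [-0.154  0.988 -0.001]
 [ 0.003 -0.001 -1.   ]]
```

View pics/e.png

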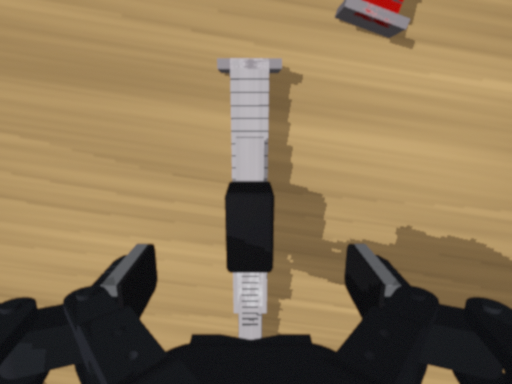

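>>> servo_tool([
  [[0,0,-20],[0,0,0],1],
  [[0,0,-20],[0,0,0],1],
  [[0,0,-20],[0,0,0],1],
  [[0,0,0],[0,0,0],0],
  [[0,0,0],[0,0,0],-1],
  [[0,0,0],[0,0,0],-1],
  [[0,0,0],[0,0,0],-1],
  [[0,0,0],[0,0,0],-1],
  [[0,0,0],[0,0,0],-1],
  [[0,0,0],[0,0,0],-1],
], grip_force=70)

```text
time_s: 3.22
position: [0.5278, 0.2412, 0.0333]
ee_rot: [-0.242, 3.129, 0.002]
force: [-0.5, 0.6, 6.2]
opening: 0.027
```

```bash
cat >> h.py <<'E'
MID=np.array([0.48582,-0.19121,0.12777]);YAW=-0.0883
HK=.0937;UZ=.0173   # TCP ahead of hook; TCP above underside
def target(diag,back=.004,slide=0,up=0,rack=0,ang=None):
    F=Rframe(YAW); s=1 if diag==1 else -1
    c=np.array([-.077,s*.077,0])
    far=np.array([-.071,-s*.071,0])+.142*np.array([np.cos(rack),np.sin(rack),0])+np.array([-.006,s*.006,0])
    x=far-c;L=np.linalg.norm(x);x/=L;z=np.array([0,0,1.]);y=np.cross(z,x)
    T=c+x*(HK+slide-back)+z*(UZ+up)
    return MID+F@T, F@np.c_[-x,y,-z], L
def delta(P,Rt,p=None,Rc=None):
    st=readout.sense();p=st['position'] if p is None else p
    Rc=R.from_rotvec(st['ee_rot']).as_matrix() if Rc is None else Rc
    return (P-p)*1000, R.from_matrix(Rt@Rc.T).as_rotvec()
E
python3 - <<'E'
from h import *
P,Rt,L=target(1,up=.10,rack=-.02);print(P,Rt.round(3),L)
print(delta(P,Rt))
E
```

```text
[ 0.42475283 -0.17281167  0.22807452] [[-0.569  0.706  0.421]
 [ 0.767  0.64  -0.037]
 [-0.296  0.302 -0.906]] 0.20281643481337683
(array([-103.01121425, -413.96791147,  194.731039  ]), array([ 0.19066644, -0.41055279, -1.0208632 ]))
```

>>> servo_tool([
  [[0,0,15],[0,0,0],-1],
  [[0,0,25],[0,0,0],-1],
  [[0,0,25],[0,0,0],-1],
  [[0,0,25],[0,0,0],-1],
  [[0,0,25],[0,0,0],-1],
  [[0,0,25],[0,0,0],-1],
  [[0,0,25],[0,0,0],-1],
  [[0,0,25],[0,0,0],-1],
  [[0,0,25],[0,0,0],-1],
  [[0,0,15],[0,0,0],-1],
  [[0,0,0],[0,0,0],-1],
  [[0,0,0],[0,0,0],-1],
])

```text
time_s: 4.22
position: [0.5262, 0.2404, 0.2611]
ee_rot: [-0.242, 3.132, 0.0]
force: [0.2, 0.4, -4.6]
opening: 0.0272
```

```bash
python3 - <<'E'
from h import *
P,Rt,L=target(1,up=.10,rack=-.02)
print(delta(P,Rt)); st=readout.sense(); print(st['force'],st['opening'],st['position'],st['joints'])
import pickle;pickle.dump(st,open('f.pkl','wb'))
im=vision.read_camera('wrist')[:,:,::-1];cv2.imwrite('pics/f.png',im)
E
```

```text
(array([-101.43159667, -413.16541951,  -33.0574391 ]), array([ 0.19039775, -0.41431941, -1.02071324]))
[ 0.24144754  0.40702429 -4.59181884] 0.02721736460269044 [0.52618443 0.24035375 0.26113196] [-0.61172791  0.35858862  0.2171669   1.38118707 -0.07677873  1.40974436
  1.32926108]
```

View pics/f.png

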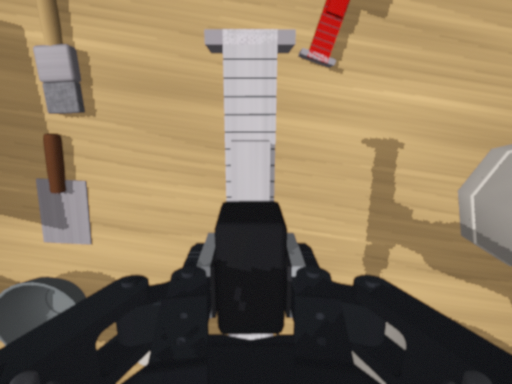

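```bash
python3 - <<'E'
from h import *
im=cv2.imread('pics/f.png');cv2.imwrite('pics/f2.png',cv2.resize(im[15:75,195:305],None,fx=7,fy=7,interpolation=cv2.INTER_CUBIC))
m=vision.camera_model('wrist');K=m['K'];T=m['T_tool_cam']
for z in(.0093,.0173,.0333):
  for x in(-.0877+0, -.0937):
    p=np.linalg.inv(T)@np.array([ -x,0,z,1]); q=K@p[:3]; print(z,x,q[:2]/q[2])
E
```

```text
0.0093 -0.0877 [251.41983311  58.5812133 ]
0.0093 -0.0937 [251.4371637   43.90254684]
0.0173 -0.0877 [251.36416045  61.25593195]
0.0173 -0.0937 [251.37997917  47.37915179]
0.0333 -0.0877 [251.26857823  65.84805181]
0.0333 -0.0937 [251.2819589   53.33841551]
```

View pics/f2.png

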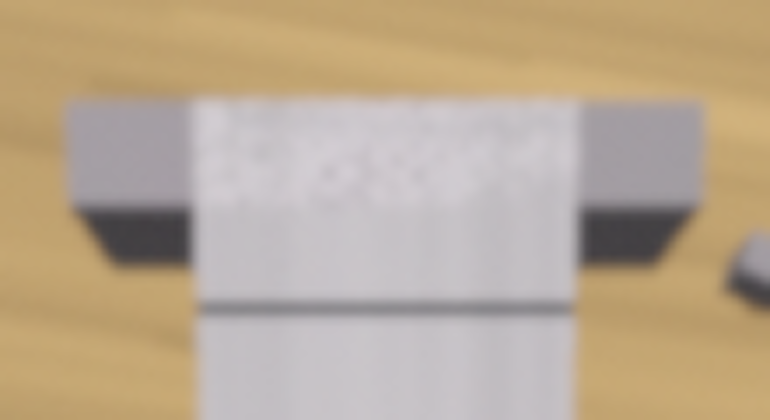

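>>> servo_tool([
  [[-6,-24.3,-2],[0.0112,-0.0244,-0.06],-1],
  [[-6,-24.3,-2],[0.0112,-0.0244,-0.06],-1],
  [[-6,-24.3,-2],[0.0112,-0.0244,-0.06],-1],
  [[-6,-24.3,-2],[0.0112,-0.0244,-0.06],-1],
  [[-6,-24.3,-2],[0.0112,-0.0244,-0.06],-1],
  [[-6,-24.3,-2],[0.0112,-0.0244,-0.06],-1],
  [[-6,-24.3,-2],[0.0112,-0.0244,-0.06],-1],
  [[-6,-24.3,-2],[0.0112,-0.0244,-0.06],-1],
  [[-6,-24.3,-2],[0.0112,-0.0244,-0.06],-1],
  [[-6,-24.3,-2],[0.0112,-0.0244,-0.06],-1],
  [[-6,-24.3,-2],[0.0112,-0.0244,-0.06],-1],
  [[-6,-24.3,-2],[0.0112,-0.0244,-0.06],-1],
  [[-6,-24.3,-2],[0.0112,-0.0244,-0.06],-1],
  [[-6,-24.3,-2],[0.0112,-0.0244,-0.06],-1],
  [[-6,-24.3,-2],[0.0112,-0.0244,-0.06],-1],
  [[-6,-24.3,-2],[0.0112,-0.0244,-0.06],-1],
  [[-6,-24.3,-2],[0.0112,-0.0244,-0.06],-1],
  [[0,0,0],[0,0,0],-1],
  [[0,0,0],[0,0,0],-1],
  [[0,0,0],[0,0,0],-1],
])

```text
time_s: 5.93
position: [0.423, -0.1715, 0.2255]
ee_rot: [1.165, 2.467, 0.209]
force: [-0.2, 1.1, -4.1]
opening: 0.0269
```

```bash
python3 - <<'E'
from h import *
P,Rt,L=target(1,up=.10,rack=-.02)
print(delta(P,Rt)); st=readout.sense(); print(st['force'],st['opening'],st['position'],st['joints'])
import pickle;pickle.dump(st,open('g.pkl','wb'))
for n in('wrist','scene','side'):
    im=vision.read_camera(n)[:,:,::-1];cv2.imwrite(f'pics/g_{n}.png',im)
st=readout.sense(); print(st['position'])
E
```

```text
(array([ 1.80198304, -1.30683396,  2.62033704]), array([-0.00085236, -0.00374429, -0.00181583]))
[-0.17523189  1.05687042 -4.07316956] 0.02692767862917998 [ 0.42295085 -0.17150483  0.22545418] [-0.23990994 -0.22533753  0.60841256  2.13726628  0.00654773  0.77453781
  1.06867102]
[ 0.42428727 -0.17133469  0.22667261]
```

View pics/g_wrist.png

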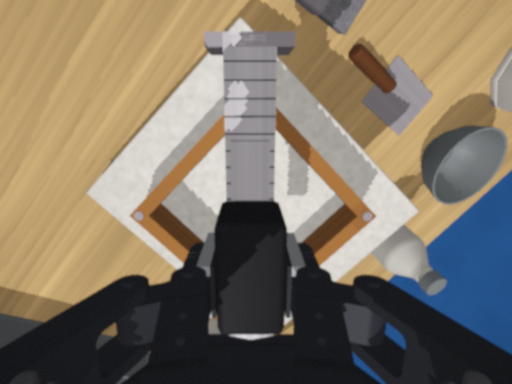

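View pics/g_scene.png

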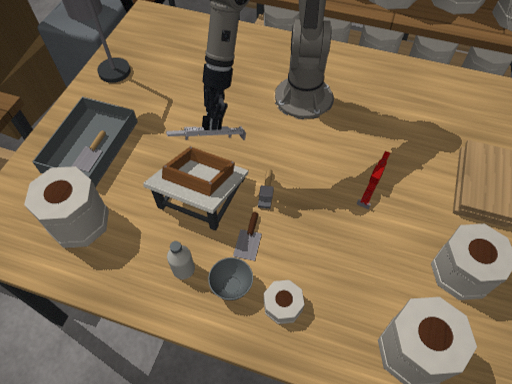

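View pics/g_side.png

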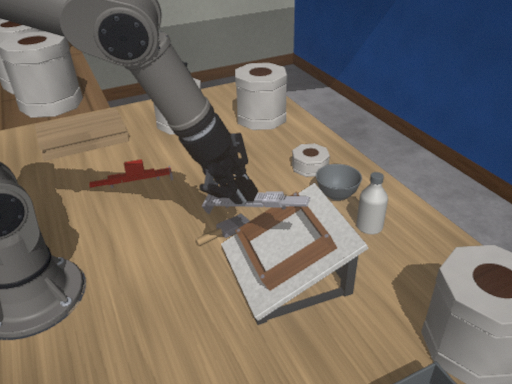

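```bash
python3 - <<'E'
from h import *
im=cv2.imread('pics/g_wrist.png')
a=cv2.resize(im[195:235,118:158],None,fx=9,fy=9,interpolation=cv2.INTER_CUBIC);b=cv2.resize(im[195:235,347:387],None,fx=9,fy=9,interpolation=cv2.INTER_CUBIC)
cv2.imwrite('pics/g2.png',np.hstack([a,b]))
E
```

```text
(no output)
```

View pics/g2.png

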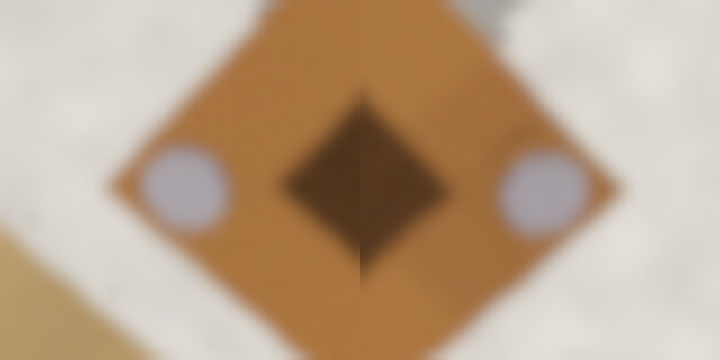

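```bash
python3 - <<'E'
from h import *
import pickle
cw=cam('wrist',pickle.load(open('g.pkl','rb')))
S=np.array([[615,176],[365,96],[481,288],[212,199]],float);S=(S+.5)/[6,600/110]-.5+130
D=np.array([[113,202],[210,385],[341,58],[465,222]],float);D=(D+.5)/4-.5+[210,180]
W=np.array([[138.1,215.45],[367,216.]])
cs,cd=cam('scene'),cam('side')
print('pred',proj(cw,MID+pins(-.02)[[1,2]]@Rframe(YAW).T),W)
for off in(0,1):
  def f(p):
    P=p[:3]+pins(p[4])@Rframe(p[3]).T
    o=np.r_[p[5:8],0] if off else 0
    cw2=(cw[0],cw[1],cw[2]+p[5:8]) if off else cw
    return np.r_[(proj(cs,P)-S).ravel()/.3,(proj(cd,P)-D).ravel()/.3,(proj(cw2,P[[1,2]])-W).ravel()/.3,p[5:8]/.002]
  o=least_squares(f,[.5,-.2,.1,0,0,0,0,0],x_scale=[.1,.1,.1,.1,.1,.01,.01,.01]);print(o.x.round(4),(o.fun*.3).round(2)); C=np.linalg.pinv(o.jac.T@o.jac);print(np.sqrt(np.diag(C)).round(4))
E
```

```text
pred [[136.7436852  216.82564162]
 [366.82371807 217.31139033]] [[138.1  215.45]
 [367.   216.  ]]
[ 0.4861 -0.19    0.127  -0.0858 -0.0249  0.      0.      0.    ] [ 0.27  0.2   0.24  0.22  0.44  0.52  0.29  0.31 -0.17 -0.2  -0.12 -0.09
 -0.3  -0.09  0.25  0.26 -0.21  0.23 -0.08  0.25  0.    0.    0.  ]
[0.0002 0.0003 0.0002 0.0026 0.0033 0.002  0.002  0.002 ]
[ 0.4858 -0.1911  0.1277 -0.0877 -0.0218 -0.0006 -0.001   0.0012] [-0.03 -0.05 -0.02 -0.1   0.16  0.26  0.05 -0.01 -0.06 -0.17 -0.09  0.05
 -0.16 -0.16  0.32  0.28 -0.03 -0.    0.02  0.02 -0.09 -0.15  0.18]
[0.0003 0.0005 0.0004 0.0033 0.005  0.0006 0.0004 0.0007]
```

```bash
sed -i 's/^MID=.*/MID=np.array([0.4860,-0.1905,0.1272]);YAW=-0.0865/' h.py; python3 - <<'E'
from h import *
P,Rt,L=target(1,up=.03,rack=-.023)
print(P,delta(P,Rt),readout.sense()['position'])
P2,Rt,L=target(1,up=.0,rack=-.023);print((P2-P)*1000,L,Rt[:,0])
E
```

```text
[ 0.45427753 -0.17485361  0.16402233] (array([ 29.99025897,  -3.51892579, -62.65027844]), array([ 0.00110168, -0.00149997, -0.00301585])) [ 0.42428727 -0.17133469  0.22667261]
[ 12.63114539  -1.09532728 -27.18923361] 0.20311440673595837 [-0.56928905  0.76724225 -0.29537994]
```

>>> servo_tool([
  [[5,-0.6,-10.5],[0,0,0],-1],
  [[5,-0.6,-10.5],[0,0,0],-1],
  [[5,-0.6,-10.5],[0,0,0],-1],
  [[5,-0.6,-10.5],[0,0,0],-1],
  [[5,-0.6,-10.5],[0,0,0],-1],
  [[5,-0.6,-10.5],[0,0,0],-1],
  [[0,0,0],[0,0,0],-1],
  [[0,0,0],[0,0,0],-1],
  [[0,0,0],[0,0,0],-1],
  [[0,0,0],[0,0,0],-1],
])

```text
time_s: 6.92
position: [0.4547, -0.1761, 0.1651]
ee_rot: [1.163, 2.462, 0.21]
force: [-0.1, -0.0, -2.6]
opening: 0.0267
```

```bash
python3 - <<'E'
from h import *
P,Rt,L=target(1,up=.03,rack=-.023)
print(delta(P,Rt)); st=readout.sense(); print(st['force'],st['joints'])
P2,Rt,L=target(1,up=.0,rack=-.023);print(delta(P2,Rt))
for n in('wrist','scene'):
    im=vision.read_camera(n)[:,:,::-1];cv2.imwrite(f'pics/h_{n}.png',im)
    if n=='scene': cv2.imwrite('pics/h2.png',cv2.resize(im[100:230,130:270],None,fx=4.5,fy=4.5,interpolation=cv2.INTER_CUBIC))
E
```

```text
(array([-0.46102813,  1.29564827, -1.12354588]), array([ 0.00117563,  0.00153137, -0.00100281]))
[-0.09810266 -0.00915401 -2.56368451] [-0.29851889 -0.0567756   0.72910967  2.18624103 -0.1943506   0.59293217
  1.26544357]
(array([ 12.17011725,   0.200321  , -28.31277949]), array([ 0.00117563,  0.00153137, -0.00100281]))
```

View pics/h_wrist.png

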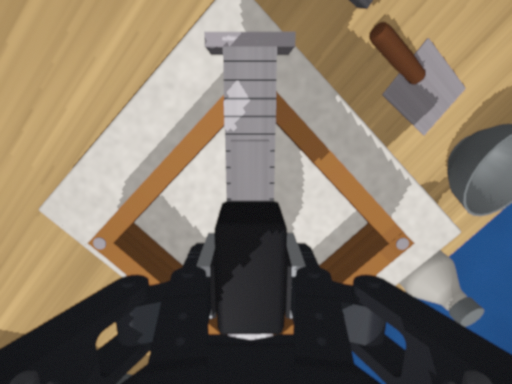

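View pics/h2.png

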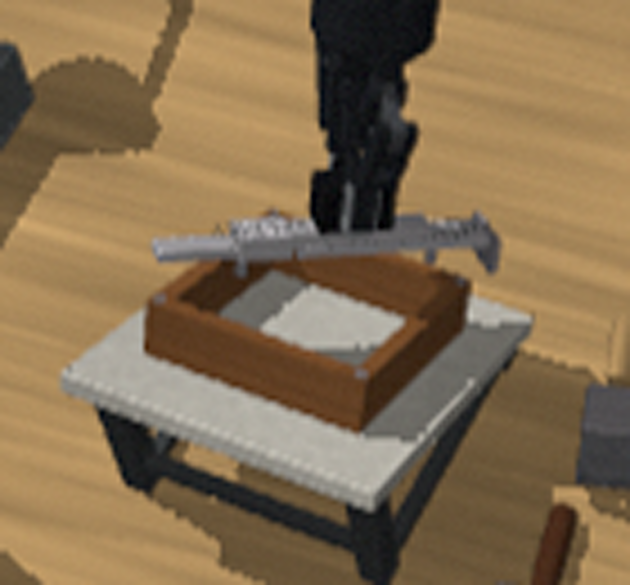

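>>> servo_tool([
  [[1.7,0,-4],[0,0,0],-1],
  [[1.7,0,-4],[0,0,0],-1],
  [[1.7,0,-4],[0,0,0],-1],
  [[1.7,0,-4],[0,0,0],-1],
  [[1.7,0,-4],[0,0,0],-1],
  [[1.7,0,-4],[0,0,0],-1],
  [[0.9,0,-2],[0,0,0],-1],
  [[0.4,0,-1],[0,0,0],-1],
  [[0,0,0],[0,0,0],-1],
  [[0,0,0],[0,0,0],-1],
])

```text
time_s: 7.85
position: [0.4658, -0.1764, 0.1373]
ee_rot: [1.164, 2.463, 0.209]
force: [-0.1, -0.3, -3.0]
opening: 0.0272
```

```bash
python3 - <<'E'
from h import *
st=readout.sense(); print(st['force'],st['joints'])
P2,Rt,L=target(1,up=.0,rack=-.023);d=delta(P2,Rt);print(d, 'rule axes',d[0]@np.c_[-Rt[:,0],Rt[:,1],-Rt[:,2]], st['force']@np.c_[-Rt[:,0],Rt[:,1],-Rt[:,2]])
for n in('wrist','scene'):
    im=vision.read_camera(n)[:,:,::-1];cv2.imwrite(f'pics/i_{n}.png',im)
    if n=='scene': cv2.imwrite('pics/i2.png',cv2.resize(im[100:230,130:270],None,fx=4.5,fy=4.5,interpolation=cv2.INTER_CUBIC))
E
```

```text
[-0.07181239 -0.2645841  -2.95733306] [-0.29671756  0.03018478  0.75339076  2.20425503 -0.34476987  0.52937414
  1.40471343]
(array([ 1.10295346,  0.40788768, -0.48857052]), array([ 0.00116498,  0.00011492, -0.00024724])) rule axes [ 0.17063674  0.89234764 -0.89228844] [-0.71141876 -1.11399039 -2.65967843]
```

View pics/i_wrist.png

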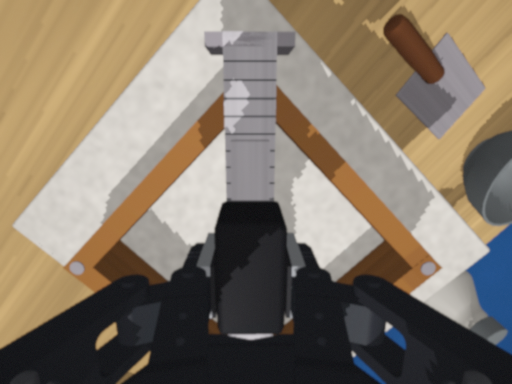

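View pics/i2.png

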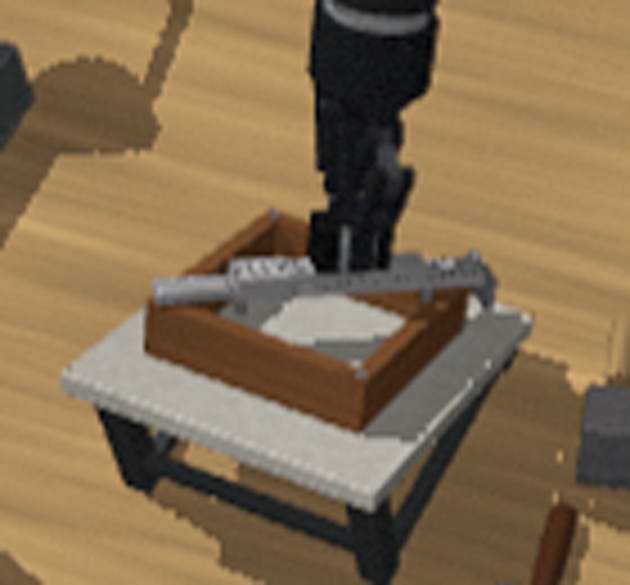

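>>> servo_tool([
  [[0.4,0,-0.9],[0,0,0],-1],
  [[0.4,0,-0.9],[0,0,0],-1],
  [[0,0,0],[0,0,0],-1],
  [[1.1,-1.5,0.6],[0,0,0],-1],
  [[1.1,-1.5,0.6],[0,0,0],-1],
  [[1.1,-1.5,0.6],[0,0,0],-1],
  [[1.1,-1.5,0.6],[0,0,0],-1],
  [[1.1,-1.5,0.6],[0,0,0],-1],
  [[1.1,-1.5,0.6],[0,0,0],-1],
  [[0,0,0],[0,0,0],-1],
])

```text
time_s: 8.78
position: [0.473, -0.1845, 0.1389]
ee_rot: [1.163, 2.465, 0.21]
force: [-4.2, 3.8, 2.2]
opening: 0.0273
```

```bash
cat >> h.py <<'E'
def rep(diag,rack=-.023):
    st=readout.sense();P,Rt,L=target(diag,back=0,rack=rack);A=np.c_[-Rt[:,0],Rt[:,1],-Rt[:,2]]
    print('t',st['time_s'],'off(mm) rule axes',((st['position']-P)*1000@A).round(2),'F',(st['force']@A).round(1),'L',L,'turn',delta(P,Rt)[1].round(4),'open',st['opening'])
    print('axes',A.round(3).tolist())
E
python3 - <<'E'
from h import *
rep(1)
im=vision.read_camera('wrist')[:,:,::-1];cv2.imwrite(f'pics/j.png',im)
E
```

```text
t 8.7833 off(mm) rule axes [ 6.62 -0.54 -0.95] F [-4.6  0.2  3.9] L 0.20311440673595837 turn [-0.0004 -0.0009 -0.0015] open 0.027286477978193016
axes [[0.569, 0.706, -0.421], [-0.767, 0.64, 0.037], [0.295, 0.302, 0.906]]
```

View pics/j.png

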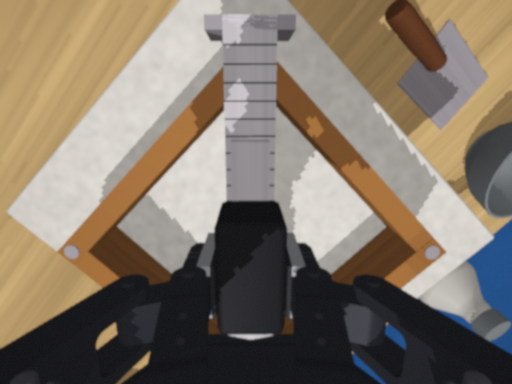

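>>> servo_tool([
  [[1.1,-1.5,0.6],[0,0,0],-1],
  [[1.2,-1.6,0.6],[0,0,0],-1],
  [[1.1,-1.5,0.6],[0,0,0],-1],
  [[1.2,-1.6,0.6],[0,0,0],-1],
  [[1.1,-1.5,0.6],[0,0,0],-1],
  [[1.2,-1.6,0.6],[0,0,0],-1],
  [[1.1,-1.5,0.6],[0,0,0],-1],
  [[1.2,-1.6,0.6],[0,0,0],-1],
  [[1.1,-1.5,0.6],[0,0,0],-1],
  [[1.2,-1.6,0.6],[0,0,0],-1],
  [[1.1,-1.5,0.6],[0,0,0],-1],
  [[1.2,-1.6,0.6],[0,0,0],-1],
  [[0,0,0],[0,0,0],-1],
])

```text
time_s: 9.92
position: [0.4866, -0.2027, 0.146]
ee_rot: [1.163, 2.466, 0.211]
force: [-5.7, 4.8, 2.0]
opening: 0.0271
```

```bash
python3 - <<'E'
from h import *
rep(1)
for n in('scene','side'):
  im=vision.read_camera(n)[:,:,::-1];cv2.imwrite(f'pics/k_{n}.png',im)
  if n=='scene': cv2.imwrite('pics/k2.png',cv2.resize(im[100:230,130:270],None,fx=4.5,fy=4.5,interpolation=cv2.INTER_CUBIC))
E
```

```text
t 9.9167 off(mm) rule axes [30.42 -0.43 -0.95] F [-6.3 -0.3  4.3] L 0.20311440673595837 turn [-0.001  -0.0014 -0.0021] open 0.02707823274926813
axes [[0.569, 0.706, -0.421], [-0.767, 0.64, 0.037], [0.295, 0.302, 0.906]]
```

View pics/k2.png

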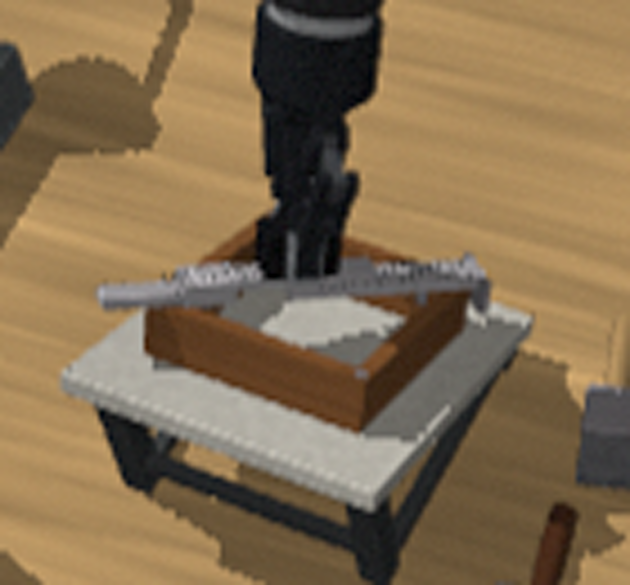

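>>> servo_tool([
  [[0.6,-0.8,0.3],[0,0,0],-1],
  [[0.6,-0.8,0.3],[0,0,0],-1],
  [[0.6,-0.8,0.3],[0,0,0],-1],
  [[0,0,0],[0,0,0],-1],
  [[0,0,0],[0,0,0],-1],
])

```text
time_s: 10.43
position: [0.4881, -0.2046, 0.1467]
ee_rot: [1.163, 2.467, 0.212]
force: [-6.4, 4.5, 3.0]
opening: 0.0268
```

```bash
python3 - <<'E'
from h import *
rep(1)
E
```

```text
t 10.4333 off(mm) rule axes [32.99 -0.41 -1.  ] F [-6.2 -0.8  5.6] L 0.20311440673595837 turn [-0.0016 -0.0019 -0.0026] open 0.026810634075919024
axes [[0.569, 0.706, -0.421], [-0.767, 0.64, 0.037], [0.295, 0.302, 0.906]]
```

>>> servo_tool([
  [[0.6,-0.8,0.3],[0,0,0],-1],
  [[0,0,0],[0,0,0],-1],
  [[0,0,0],[0,0,0],-1],
])

```text
time_s: 10.68
position: [0.4886, -0.2054, 0.147]
ee_rot: [1.163, 2.467, 0.212]
force: [-8.1, 6.0, 3.6]
opening: 0.0272
```

```bash
python3 - <<'E'
from h import *
rep(1)
E
```

```text
t 10.6833 off(mm) rule axes [33.94 -0.4  -0.98] F [-8.2 -0.8  6.8] L 0.20311440673595837 turn [-0.0018 -0.002  -0.0027] open 0.027182892232699887
axes [[0.569, 0.706, -0.421], [-0.767, 0.64, 0.037], [0.295, 0.302, 0.906]]
```

>>> servo_tool([
  [[0.4,-0.8,0.8],[0,0,0],-1],
  [[0,0,0],[0,0,0],-1],
  [[0,0,0],[0,0,0],-1],
])

```text
time_s: 10.93
position: [0.4887, -0.2056, 0.1474]
ee_rot: [1.163, 2.468, 0.213]
force: [-6.5, 6.0, 3.5]
opening: 0.0274
```

```bash
python3 - <<'E'
from h import *
rep(1)
E
```

```text
t 10.9333 off(mm) rule axes [34.3  -0.41 -0.71] F [-7.3  0.3  6.1] L 0.20311440673595837 turn [-0.0025 -0.003  -0.0032] open 0.027383189066036567
axes [[0.569, 0.706, -0.421], [-0.767, 0.64, 0.037], [0.295, 0.302, 0.906]]
```

>>> servo_tool([
  [[0.6,-0.8,0.3],[0,0,0],-1],
  [[0,0,0],[0,0,0],-1],
  [[0,0,0],[0,0,0],-1],
])

```text
time_s: 11.18
position: [0.4888, -0.2057, 0.1474]
ee_rot: [1.163, 2.47, 0.214]
force: [-9.4, 6.8, 5.2]
opening: 0.0269
```

```bash
python3 - <<'E'
from h import *
rep(1)
E
```

```text
t 11.1833 off(mm) rule axes [34.36 -0.4  -0.74] F [-9.  -0.7  8.9] L 0.20311440673595837 turn [-0.004  -0.0042 -0.0039] open 0.02690027834336225
axes [[0.569, 0.706, -0.421], [-0.767, 0.64, 0.037], [0.295, 0.302, 0.906]]
```

```bash
python3 - <<'E'
from h import *
rep(1)
ims={}
for n in('wrist','scene','side'):
  im=vision.read_camera(n)[:,:,::-1];cv2.imwrite(f'pics/l_{n}.png',im);ims[n]=im
cv2.imwrite('pics/l1.png',cv2.resize(ims['scene'][130:190,130:190],None,fx=10,fy=10,interpolation=cv2.INTER_CUBIC))
cv2.imwrite('pics/l2.png',cv2.resize(ims['side'][170:300,230:350],None,fx=4.6,fy=4.6,interpolation=cv2.INTER_CUBIC))
E
```

```text
t 11.1833 off(mm) rule axes [34.36 -0.4  -0.74] F [-9.  -0.7  8.9] L 0.20311440673595837 turn [-0.004  -0.0042 -0.0039] open 0.02690027834336225
axes [[0.569, 0.706, -0.421], [-0.767, 0.64, 0.037], [0.295, 0.302, 0.906]]
```

View pics/l_wrist.png

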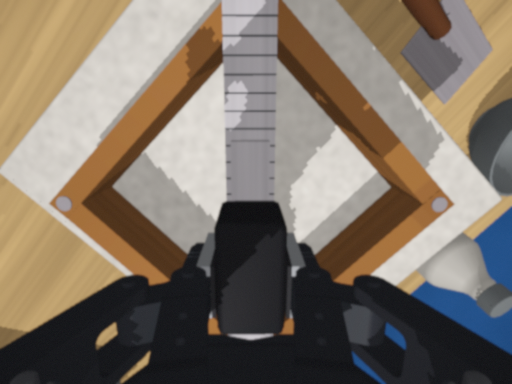

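View pics/l1.png

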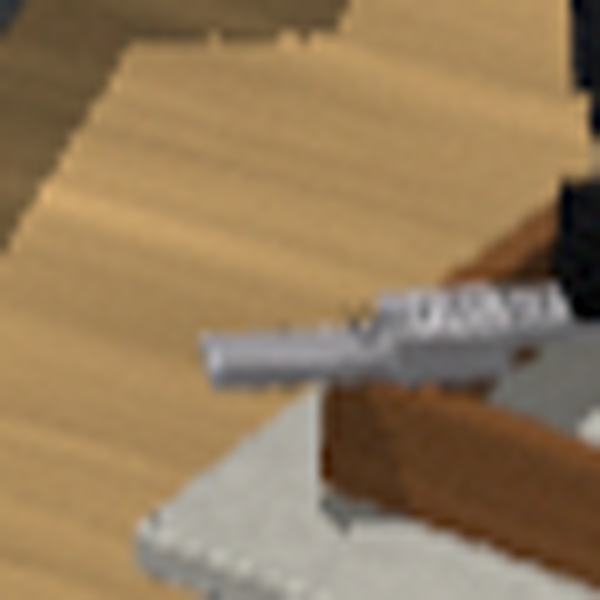

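View pics/l2.png

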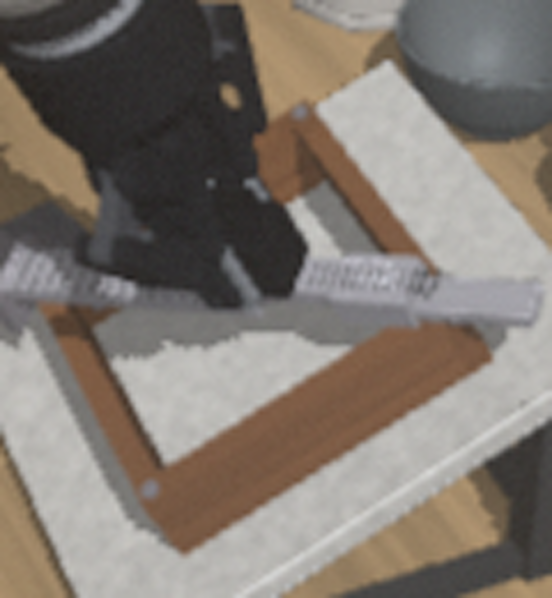

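```bash
cat >> h.py <<'E'
def rowx(row,z=.0093):
    m=vision.camera_model('wrist');K=m['K'];T=m['T_tool_cam']
    d=T[:3,:3]@np.linalg.inv(K)@np.array([251.4,row,1]);o=T[:3,3];return (o+d*(z-o[2])/d[2])[0]*1000
def lines(fn,c0=232,c1=270,r1=138):
    g=cv2.imread(fn,0)[:,c0:c1].astype(float); p=np.median(g,axis=1)
    b=cv2.GaussianBlur(p[:,None],(1,21),0)[:,0]; q=b-p
    out=[]
    for i in range(2,r1):
        if q[i]>8 and q[i]>=q[i-1] and q[i]>q[i+1]:
            den=q[i-1]-2*q[i]+q[i+1]; out.append(i+.5*(q[i-1]-q[i+1])/den)
    return np.array(out)
E
python3 - <<'E'
from h import *
for f in('f','i_wrist','j','l_wrist'):
    L=lines(f'pics/{f}.png');print(f,L.round(1),[round(rowx(x),1) for x in L])
E
```

```text
f [ 27.   58.7  77.7  96.1 114.1 131.6] [np.float64(100.6), np.float64(87.9), np.float64(79.9), np.float64(72.0), np.float64(64.0), np.float64(56.0)]
i_wrist [ 60.7  79.7  98.1 116.  133.5] [np.float64(87.0), np.float64(79.1), np.float64(71.1), np.float64(63.1), np.float64(55.1)]
j [ 44.1  63.6  82.4 100.7 118.6 135.8] [np.float64(93.8), np.float64(85.8), np.float64(77.9), np.float64(69.9), np.float64(62.0), np.float64(54.0)]
l_wrist [ 15.   35.2  54.9  74.1  92.6 110.7 128.2] [np.float64(105.3), np.float64(97.4), np.float64(89.4), np.float64(81.4), np.float64(73.5), np.float64(65.5), np.float64(57.5)]
```

>>> servo_tool([
  [[-1.2,1.5,-0.5],[0,0,0],-1],
  [[-1.2,1.5,-0.5],[0,0,0],-1],
  [[-1.2,1.5,-0.5],[0,0,0],-1],
  [[-1.2,1.5,-0.5],[0,0,0],-1],
  [[-1.2,1.5,-0.5],[0,0,0],-1],
  [[-1.2,1.5,-0.5],[0,0,0],-1],
  [[-1.1,1.5,-0.6],[0,0,0],-1],
  [[-1.1,1.5,-0.6],[0,0,0],-1],
  [[-1.1,1.5,-0.6],[0,0,0],-1],
  [[-1.1,1.5,-0.6],[0,0,0],-1],
  [[0,0,0],[0,0,0],-1],
])

```text
time_s: 12.25
position: [0.4793, -0.1936, 0.1437]
ee_rot: [1.164, 2.462, 0.21]
force: [2.6, -0.7, -1.2]
opening: 0.0271
```

```bash
python3 - <<'E'
from h import *
rep(1)
im=vision.read_camera('wrist')[:,:,::-1];cv2.imwrite(f'pics/m.png',im)
L=lines('pics/m.png');print([round(rowx(x),1) for x in L])
E
```

```text
t 12.25 off(mm) rule axes [18.67 -0.47  0.4 ] F [ 1.6  1.  -2.2] L 0.20311440673595837 turn [ 0.0012  0.0017 -0.0001] open 0.027119281334748592
axes [[0.569, 0.706, -0.421], [-0.767, 0.64, 0.037], [0.295, 0.302, 0.906]]
[np.float64(108.4), np.float64(104.7), np.float64(100.4), np.float64(92.4), np.float64(84.4), np.float64(76.5), np.float64(68.5), np.float64(60.5)]
```

View pics/m.png

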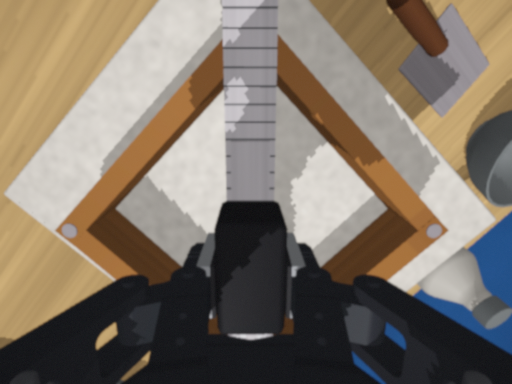

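>>> servo_tool([
  [[-1.2,1.5,-0.6],[0,0,0],-1],
  [[-1.2,1.5,-0.6],[0,0,0],-1],
  [[-1.2,1.5,-0.6],[0,0,0],-1],
  [[0,0,0],[0,0,0],-1],
  [[2.9,-3.8,1.5],[0,0,0],-1],
  [[-2,0.2,4.6],[0,0,0],-1],
  [[-4.2,0.4,9],[0,0,0],-1],
  [[-4.2,0.4,9],[0,0,0],-1],
  [[-4.2,0.4,9],[0,0,0],-1],
  [[-4.2,0.4,9],[0,0,0],-1],
  [[-4.2,0.4,9],[0,0,0],-1],
  [[0,0,0],[0,0,0],-1],
])

```text
time_s: 13.3
position: [0.4538, -0.1911, 0.1927]
ee_rot: [1.164, 2.465, 0.209]
force: [0.9, -0.5, -3.1]
opening: 0.0274
```

```bash
python3 - <<'E'
from h import *
rep(1)
im=vision.read_camera('wrist')[:,:,::-1];cv2.imwrite(f'pics/n.png',im)
L=lines('pics/n.png');print([round(rowx(x),1) for x in L])
P,Rt,_=target(2,rack=-.02,up=.055,slide=.0225);print(P,delta(P,Rt),readout.sense()['joints'])
E
```

```text
t 13.3 off(mm) rule axes [16.65 -2.05 55.59] F [ 0.  -0.6 -3.2] L 0.20311440673595837 turn [ 0.0005 -0.0011 -0.0008] open 0.02741491147200614
axes [[0.569, 0.706, -0.421], [-0.767, 0.64, 0.037], [0.295, 0.302, 0.906]]
[np.float64(109.2), np.float64(104.4), np.float64(101.2), np.float64(93.3), np.float64(85.3), np.float64(77.3), np.float64(69.3), np.float64(61.3), np.float64(53.3)]
[ 0.45851521 -0.18657079  0.19404749] (array([4.51362053, 4.23769363, 1.98903138]), array([-0.66061532,  0.05626918,  1.42455984])) [-0.29164493 -0.08545149  0.74354392  2.1284218  -0.15600092  0.67523635
  1.25245241]
```

View pics/n.png

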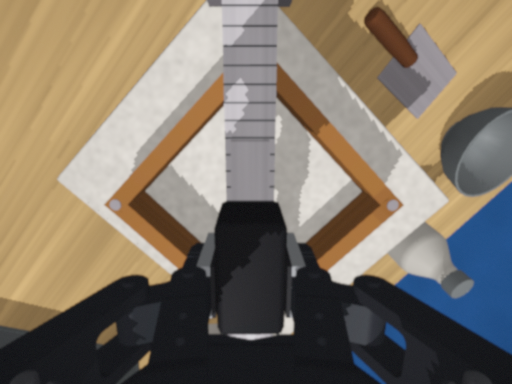

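>>> servo_tool([
  [[0.2,0.3,0.2],[-0.033,0.0028,0.0712],-1],
  [[0.2,0.3,0.2],[-0.033,0.0028,0.0712],-1],
  [[0.2,0.3,0.2],[-0.033,0.0028,0.0712],-1],
  [[0.2,0.3,0.2],[-0.033,0.0028,0.0712],-1],
  [[0.2,0.3,0.2],[-0.033,0.0028,0.0712],-1],
  [[0.2,0.3,0.2],[-0.033,0.0028,0.0712],-1],
  [[0.2,0.3,0.2],[-0.033,0.0028,0.0712],-1],
  [[0.2,0.3,0.2],[-0.033,0.0028,0.0712],-1],
  [[0.2,0.3,0.2],[-0.033,0.0028,0.0712],-1],
  [[0.2,0.3,0.2],[-0.033,0.0028,0.0712],-1],
])

```text
time_s: 14.18
position: [0.4557, -0.1873, 0.1926]
ee_rot: [0.126, 2.706, -0.023]
force: [0.3, 0.5, -3.2]
opening: 0.0273
```

```bash
python3 - <<'E'
from h import *
P,Rt,_=target(2,rack=-.02,up=.055,slide=.0214);print(P,delta(P,Rt),readout.sense()['joints'])
E
```

```text
[ 0.4577394  -0.1872764   0.19371549] (array([2.06295131, 0.06719947, 1.10444069]), array([-0.32909515,  0.02488541,  0.70905892])) [-0.38695858 -0.09599633  0.82087198  2.12775639 -0.12600176  0.6764663
  2.00608398]
```

>>> servo_tool([
  [[0.2,0,0.1],[-0.033,0.0025,0.071],-1],
  [[0.2,0,0.1],[-0.033,0.0025,0.071],-1],
  [[0.2,0,0.1],[-0.033,0.0025,0.071],-1],
  [[0.2,0,0.1],[-0.033,0.0025,0.071],-1],
  [[0.2,0,0.1],[-0.033,0.0025,0.071],-1],
  [[0.2,0,0.1],[-0.033,0.0025,0.071],-1],
  [[0.2,0,0.1],[-0.033,0.0025,0.071],-1],
  [[0.2,0,0.1],[-0.033,0.0025,0.071],-1],
  [[0.2,0,0.1],[-0.033,0.0025,0.071],-1],
  [[0.2,0,0.1],[-0.033,0.0025,0.071],-1],
  [[0,0,0],[0,0,0],-1],
  [[0,0,0],[0,0,0],-1],
])

```text
time_s: 15.18
position: [0.4581, -0.1874, 0.1942]
ee_rot: [-0.917, 2.574, -0.249]
force: [-0.6, 0.0, -3.5]
opening: 0.027
```

```bash
python3 - <<'E'
from h import *
P,Rt,_=target(2,rack=-.02,up=.055,slide=.0214);print(P,delta(P,Rt),readout.sense()['joints'])
rep(2)
st=readout.sense();import pickle;pickle.dump(st,open('o.pkl','wb'))
im=vision.read_camera('wrist')[:,:,::-1];cv2.imwrite(f'pics/o.png',im)
P,Rt,_=target(2,rack=-.02,up=.025,slide=.0214);print(P,delta(P,Rt))
L=lines('pics/o.png');print([round(rowx(x),1) for x in L])
E
```

```text
[ 0.4577394  -0.1872764   0.19371549] (array([-0.37938993,  0.10288119, -0.53288337]), array([-0.00444008,  0.000901  ,  0.00317284])) [-0.50418293 -0.11251414  0.92674383  2.12573013 -0.09454868  0.67465585
  2.75541791]
t 15.1833 off(mm) rule axes [17.76 -0.29 55.32] F [-1.4  1.4 -2.9] L 0.19849568704709847 turn [-0.0038  0.0008  0.0018] open 0.027006803787285993
axes [[0.706, -0.569, -0.421], [0.64, 0.767, 0.037], [0.302, -0.295, 0.906]]
[ 0.47037054 -0.18837173  0.16652626] (array([ 12.09915407,  -0.89774782, -27.9472198 ]), array([-0.00428361,  0.00141236,  0.00316906]))
[np.float64(109.4), np.float64(101.4), np.float64(93.4), np.float64(85.5), np.float64(77.5), np.float64(69.5), np.float64(61.5), np.float64(53.5)]
```

View pics/o.png

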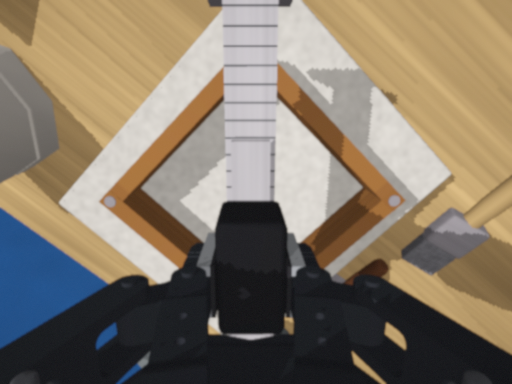

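>>> servo_tool([
  [[2.1,-0.2,-4.5],[-0.002,0,0.001],-1],
  [[2.1,-0.2,-4.5],[-0.002,0,0.001],-1],
  [[2.1,-0.2,-4.5],[0,0,0.001],-1],
  [[2.1,-0.2,-4.5],[0,0,0],-1],
  [[2.1,-0.2,-4.5],[0,0,0],-1],
  [[2.1,-0.2,-4.5],[0,0,0],-1],
  [[2.1,-0.2,-4.5],[0,0,0],-1],
  [[0,0,0],[0,0,0],-1],
  [[0,0,0],[0,0,0],-1],
])

```text
time_s: 15.98
position: [0.4734, -0.1891, 0.1632]
ee_rot: [-0.924, 2.571, -0.255]
force: [0.5, 0.6, -3.4]
opening: 0.0273
```

```bash
python3 - <<'E'
from h import *
rep(2);print(readout.sense()['joints'])
for n in('wrist','scene'):
    im=vision.read_camera(n)[:,:,::-1];cv2.imwrite(f'pics/p_{n}.png',im)
    if n=='scene': cv2.imwrite('pics/p2.png',cv2.resize(im[100:230,130:270],None,fx=4.5,fy=4.5,interpolation=cv2.INTER_CUBIC))
E
```

```text
t 15.9833 off(mm) rule axes [18.06 -1.1  20.73] F [-0.3  1.1 -3.3] L 0.19849568704709847 turn [ 0.0018  0.0019 -0.0023] open 0.027339596875873666
axes [[0.706, -0.569, -0.421], [0.64, 0.767, 0.037], [0.302, -0.295, 0.906]]
[-0.52960297  0.0079791   1.00954123  2.14717369 -0.30173895  0.60229521
  2.95530265]
```

View pics/p2.png

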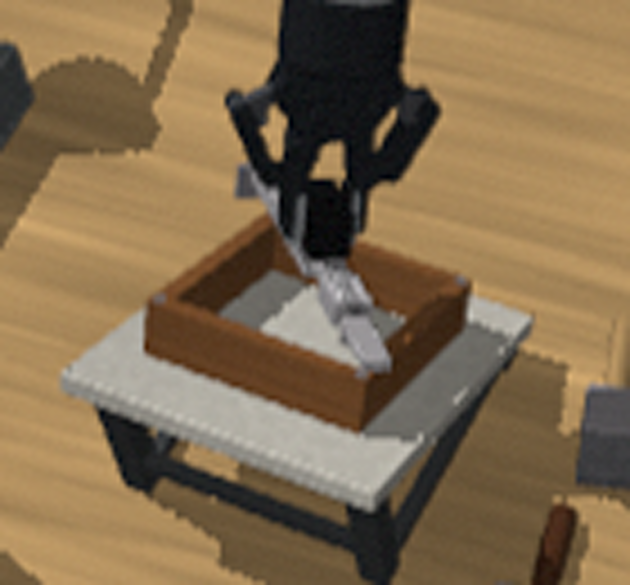

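>>> servo_tool([
  [[-0.6,0.8,-0.3],[0.008,-0.001,-0.018],-1],
  [[1.7,-0.2,-3.6],[0.008,-0.001,-0.018],-1],
  [[1.7,-0.2,-3.6],[0.008,-0.001,-0.018],-1],
  [[1.7,-0.2,-3.6],[0.004,0,-0.009],-1],
  [[0,0,0],[0,0,0],-1],
])

```text
time_s: 16.5
position: [0.4782, -0.1887, 0.1526]
ee_rot: [-0.833, 2.596, -0.237]
force: [0.4, 0.0, -3.3]
opening: 0.0271
```

```bash
python3 - <<'E'
from h import *
rep(2);print(readout.sense()['joints'])
E
```

```text
t 16.5 off(mm) rule axes [18.47 -0.46  9.08] F [-0.7  0.7 -3.1] L 0.19849568704709847 turn [-0.0266  0.0062  0.0604] open 0.027087287171739936
axes [[0.706, -0.569, -0.421], [0.64, 0.767, 0.037], [0.302, -0.295, 0.906]]
[-0.51595774  0.05072044  1.01250503  2.15508905 -0.38620199  0.58268463
  2.96246508]
```

>>> servo_tool([
  [[1.5,-0.1,-3.2],[0.004,0,-0.009],-1],
  [[1.5,-0.1,-3.2],[0.004,0,-0.009],-1],
  [[1.1,-0.1,-2.3],[0,0,0],-1],
  [[0.3,0,-0.6],[0,0,0],-1],
  [[0,0,0],[0,0,0],-1],
])

```text
time_s: 16.92
position: [0.4827, -0.1892, 0.1438]
ee_rot: [-0.807, 2.603, -0.232]
force: [-2.1, 1.0, 0.7]
opening: 0.0272
```

```bash
python3 - <<'E'
from h import *
rep(2);print(readout.sense()['joints'])
for n in('wrist','scene','side'):
    im=vision.read_camera(n)[:,:,::-1];cv2.imwrite(f'pics/q_{n}.png',im)
    if n=='scene': a=cv2.resize(im[120:220,150:250],None,fx=4,fy=4,interpolation=cv2.INTER_CUBIC)
    if n=='side': b=cv2.resize(im[190:290,230:330],None,fx=4,fy=4,interpolation=cv2.INTER_CUBIC)
cv2.imwrite('pics/q2.png',np.hstack([a,b]))
E
```

```text
t 16.9167 off(mm) rule axes [18.72 -0.77 -0.78] F [-0.7  1.8  1.6] L 0.19849568704709847 turn [-0.035   0.0067  0.0782] open 0.027218958753880616
axes [[0.706, -0.569, -0.421], [0.64, 0.767, 0.037], [0.302, -0.295, 0.906]]
[-0.47444832  0.08732183  0.98344396  2.15712696 -0.45594785  0.57153299
  3.00515905]
```

View pics/q_wrist.png

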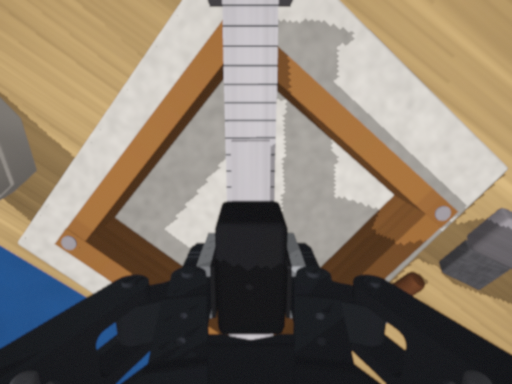

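View pics/q2.png

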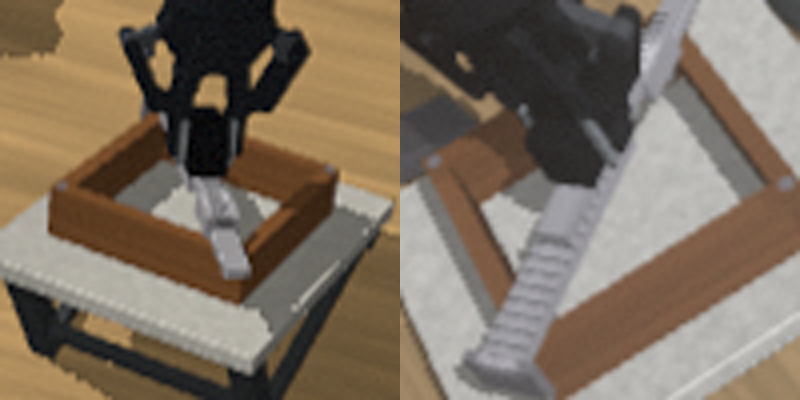

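>>> servo_tool([
  [[0,0,0],[0,0,0],-0.4],
  [[0,0,0],[0,0,0],-0.1],
  [[0,0,0],[0,0,0],0.3],
  [[0,0,0],[0,0,0],0.6],
  [[0,0,0],[0,0,0],0.6],
  [[0,0,0],[0,0,0],0.6],
])

```text
time_s: 17.57
position: [0.483, -0.1895, 0.1439]
ee_rot: [-0.807, 2.603, -0.233]
force: [-0.3, 0.2, 0.2]
opening: 0.0686
```

```bash
python3 - <<'E'
from h import *
rep(2);print(readout.sense()['joints'])
for n in('wrist','scene'):
    im=vision.read_camera(n)[:,:,::-1];cv2.imwrite(f'pics/s_{n}.png',im)
L=lines('pics/s_wrist.png');print([round(rowx(x),1) for x in L])
E
```

```text
t 17.5667 off(mm) rule axes [18.77 -1.18 -0.86] F [-0.   0.3  0.3] L 0.19849568704709847 turn [-0.0339  0.0074  0.0785] open 0.0685843394820404
axes [[0.706, -0.569, -0.421], [0.64, 0.767, 0.037], [0.302, -0.295, 0.906]]
[-0.47557983  0.08766705  0.98445267  2.15714958 -0.4560596   0.57019765
  3.00518449]
[np.float64(103.4), np.float64(95.4), np.float64(87.4), np.float64(79.5), np.float64(71.4), np.float64(63.4), np.float64(55.4)]
```

View pics/s_wrist.png

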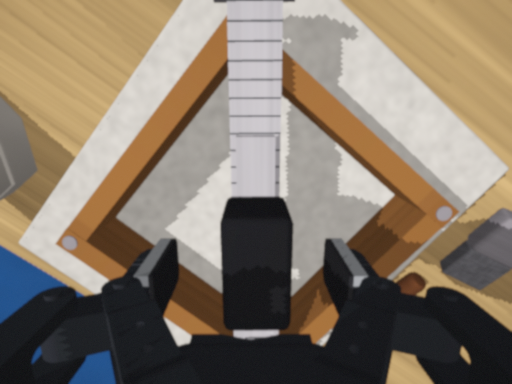

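```bash
python3 - <<'E'
from h import *
for n in('wrist',):
    im=vision.read_camera(n)[:,:,::-1];cv2.imwrite(f'pics/s3_{n}.png',im)
L=lines('pics/s3_wrist.png');print(readout.sense()['time_s'],[round(rowx(x),1) for x in L])
for f in('s_wrist','s3_wrist'):
    g=cv2.imread(f'pics/{f}.png',0)[110:130].mean(0);d=np.abs(np.diff(g));print(np.argsort(-d)[:4], (g[200:310]>185).nonzero()[0][[0,-1]]+200)
E
```

```text
17.7167 [np.float64(103.3), np.float64(95.3), np.float64(87.3), np.float64(79.3), np.float64(71.3), np.float64(63.3), np.float64(55.2)]
[287 286 228 229] [230 287]
[286 228 287 285] [230 286]
```

>>> servo_tool([
  [[-3.8,0.3,8.2],[0,0,0],0.8],
  [[-3.8,0.3,8.2],[0,0,0],1],
  [[-3.8,0.3,8.2],[0,0,0],1],
  [[-3.8,0.3,8.2],[0,0,0],1],
  [[-3.8,0.3,8.2],[0,0,0],1],
  [[-3.8,0.3,8.2],[0.0509,-0.0045,-0.1095],1],
  [[0,0,0],[0.0509,-0.0045,-0.1095],1],
  [[0,0,0],[0.0509,-0.0045,-0.1095],1],
  [[0,0,0],[0.0509,-0.0045,-0.1095],1],
  [[0,0,0],[0.0509,-0.0045,-0.1095],1],
  [[0,0,0],[0.0509,-0.0045,-0.1095],1],
  [[0,0,0],[0.0509,-0.0045,-0.1095],1],
  [[0,0,0],[0.0509,-0.0045,-0.1095],1],
  [[0,0,0],[0.0509,-0.0045,-0.1095],1],
  [[0,0,0],[0.0509,-0.0045,-0.1095],1],
  [[0,0,0],[0.0509,-0.0045,-0.1095],1],
  [[0,0,0],[0.0509,-0.0045,-0.1095],1],
  [[0,0,0],[0.0509,-0.0045,-0.1095],1],
  [[0,0,0],[0.0509,-0.0045,-0.1095],1],
  [[0,0,0],[0.0509,-0.0045,-0.1095],1],
])

```text
time_s: 19.38
position: [0.4598, -0.1875, 0.1927]
ee_rot: [1.572, 2.254, 0.298]
force: [-0.1, 0.4, 0.2]
opening: 0.0852
```

>>> servo_tool([
  [[0,0,0],[0.0509,-0.0045,-0.1095],1],
  [[0,0,0],[0.0509,-0.0045,-0.1095],1],
  [[0,0,0],[0.0509,-0.0045,-0.1095],1],
  [[0,0,0],[0.0509,-0.0045,-0.1095],1],
  [[0,0,0],[0.0509,-0.0045,-0.1095],1],
  [[0,0,0],[0.0509,-0.0045,-0.1095],1],
  [[0,0,0],[0.0509,-0.0045,-0.1095],1],
  [[0,0,0],[0.0509,-0.0045,-0.1095],1],
  [[0,0,0],[0.0509,-0.0045,-0.1095],1],
  [[0,0,0],[0.0509,-0.0045,-0.1095],1],
  [[0,0,0],[0.0509,-0.0045,-0.1095],1],
  [[0,0,0],[0,0,0],1],
  [[0,0,0],[0,0,0],1],
])

```text
time_s: 20.47
position: [0.4598, -0.1876, 0.1928]
ee_rot: [2.787, 0.869, 0.594]
force: [-0.3, 0.3, 0.2]
opening: 0.0856
```

```bash
cat >> h.py <<'E'
def rep2(rack=-.01,back=0):
    "diag 2 with half-turned tool"
    st=readout.sense();P,Rt,L=target(2,back=back,rack=rack);A=np.c_[-Rt[:,0],Rt[:,1],-Rt[:,2]]
    Rt=Rt@np.diag([-1,-1,1.])
    print('t',st['time_s'],'off',((st['position']-P)*1000@A).round(2),'F',(st['force']@A).round(1),'turn',delta(P,Rt)[1].round(4),'in rule axes',(delta(P,Rt)[1]@A).round(4),'open',st['opening'].round(4))
    print('axes',A.round(3).tolist(),'j',st['joints'].round(2))
E
python3 - <<'E'
from h import *
import pickle
rep2();st=readout.sense();pickle.dump(st,open('u.pkl','wb'))
for n in('wrist','scene'):
    im=vision.read_camera(n)[:,:,::-1];cv2.imwrite(f'pics/u_{n}.png',im)
    if n=='scene': cv2.imwrite('pics/u2.png',cv2.resize(im[120:220,150:250],None,fx=5,fy=5,interpolation=cv2.INTER_CUBIC))
E
```

```text
Traceback (most recent call last):
  File "h.py", line 55, in rep2
    print('t',st['time_s'],'off',((st['position']-P)*1000@A).round(2),'F',(st['force']@A).round(1),'turn',delta(P,Rt)[1].round(4),'in rule axes',(delta(P,Rt)[1]@A).round(4),'open',st['opening'].round(4))
                                                                                                                                                                                    ^^^^^^^^^^^^^^^^^^^
AttributeError: 'float' object has no attribute 'round'
```

```bash
sed -i "s/st\['opening'\].round(4)/st['opening']/" h.py
python3 - <<'E'
from h import *
import pickle
rep2();st=readout.sense();pickle.dump(st,open('u.pkl','wb'))
for n in('wrist','scene'):
    im=vision.read_camera(n)[:,:,::-1];cv2.imwrite(f'pics/u_{n}.png',im)
    if n=='scene': cv2.imwrite('pics/u2.png',cv2.resize(im[120:220,150:250],None,fx=5,fy=5,interpolation=cv2.INTER_CUBIC))
E
```

```text
t 20.4667 off [18.36 -1.67 53.26] F [0.1 0.3 0.3] turn [-0.038   0.0002  0.0812] in rule axes [-0.0022 -0.0022  0.0896] open 0.08555066776858526
axes [[0.702, -0.574, -0.421], [0.645, 0.763, 0.037], [0.3, -0.297, 0.906]] j [-0.18 -0.06  0.63  2.12 -0.18  0.68 -0.39]
```

View pics/u_wrist.png

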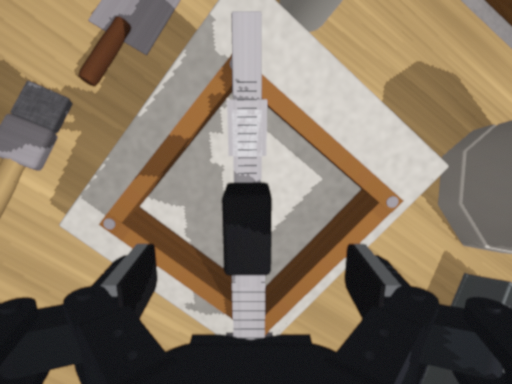

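View pics/u2.png

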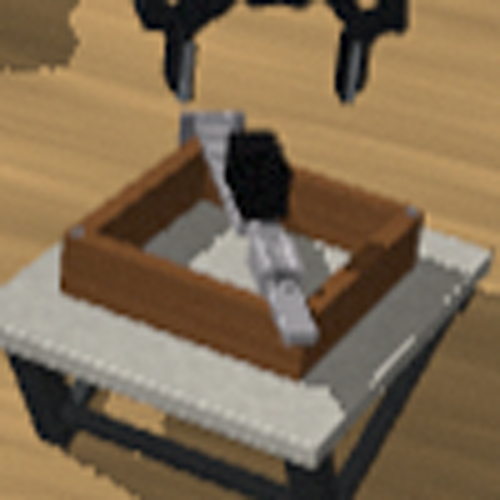

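>>> servo_tool([
  [[-1.7,2.3,-0.9],[0,0,0],1],
  [[2.5,-0.2,-5.4],[0,0,0],1],
  [[2.5,-0.2,-5.4],[0,0,0],1],
  [[2.5,-0.2,-5.4],[0,0,0],1],
  [[2.5,-0.2,-5.4],[0,0,0],1],
  [[2.5,-0.2,-5.4],[0,0,0],1],
  [[2.5,-0.2,-5.4],[0,0,0],1],
  [[2.5,-0.2,-5.4],[0,0,0],1],
  [[2.5,-0.2,-5.4],[0,0,0],1],
  [[2.5,-0.2,-5.3],[0,0,0],1],
  [[0,0,0],[0,0,0],0],
  [[0,0,0],[0,0,0],-0.4],
  [[0,0,0],[0,0,0],-1],
  [[0,0,0],[0,0,0],-1],
  [[0,0,0],[0,0,0],-1],
  [[0,0,0],[0,0,0],-1],
  [[0,0,0],[0,0,0],-1],
])

```text
time_s: 21.98
position: [0.481, -0.1873, 0.1441]
ee_rot: [2.787, 0.865, 0.596]
force: [-2.1, 0.0, 3.0]
opening: 0.0274
```

```bash
python3 - <<'E'
from h import *
rep2()
for n in('wrist',):
    im=vision.read_camera(n)[:,:,::-1];cv2.imwrite(f'pics/v_{n}.png',im)
E
```

```text
t 21.9833 off [18.8   0.79  0.25] F [-0.5  0.3  3.6] turn [-0.0386  0.0016  0.0833] in rule axes [-0.001  -0.0014  0.0918] open 0.02743245556425154
axes [[0.702, -0.574, -0.421], [0.645, 0.763, 0.037], [0.3, -0.297, 0.906]] j [-0.17  0.07  0.65  2.15 -0.38  0.56 -0.22]
```

View pics/v_wrist.png

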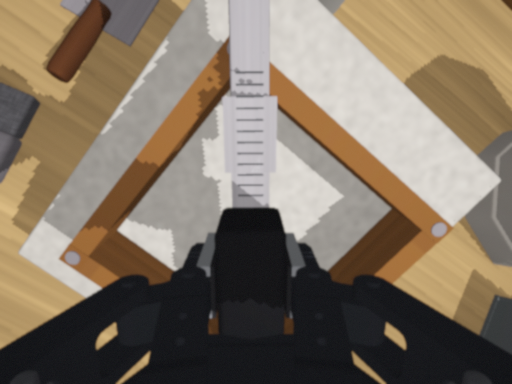

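```bash
python3 - <<'E'
from h import *
import pickle
im=cv2.imread('pics/v_wrist.png')
cv2.imwrite('pics/v2.png',cv2.resize(im[60:220,215:290],None,fx=3.7,fy=3.7,interpolation=cv2.INTER_CUBIC))
im=cv2.imread('pics/u_wrist.png')
cv2.imwrite('pics/u3.png',cv2.resize(im[0:190,215:290],None,fx=3.1,fy=3.1,interpolation=cv2.INTER_CUBIC))
g=im[:,:,:].mean(2)
E
```

```text
(no output)
```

View pics/v2.png

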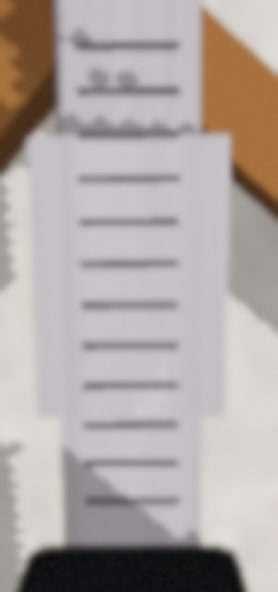

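View pics/u3.png

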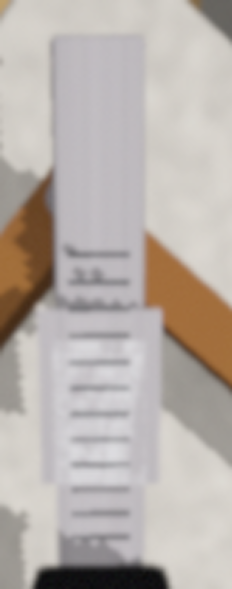

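>>> servo_tool([
  [[-0.3,0,0.6],[-0.0097,0.0009,0.0208],-1],
  [[0.3,-0.4,0.1],[-0.0097,0.0009,0.0208],-1],
  [[0,0,0],[-0.0097,0.0009,0.0208],-1],
  [[0,0,0],[-0.0097,0.0009,0.0208],-1],
  [[0,0,0],[0,0,0],-1],
  [[0,0,0],[0,0,0],-1],
])

```text
time_s: 22.53
position: [0.4802, -0.1873, 0.1437]
ee_rot: [2.731, 0.988, 0.578]
force: [-2.6, -0.0, 0.6]
opening: 0.0269
```

```bash
python3 - <<'E'
from h import *
rep2()
for n in('wrist','side'):
    im=vision.read_camera(n)[:,:,::-1];cv2.imwrite(f'pics/w_{n}.png',im)
cv2.imwrite('pics/w2.png',cv2.resize(im[190:290,230:330],None,fx=5,fy=5,interpolation=cv2.INTER_CUBIC))
E
```

```text
t 22.5333 off [18.11  1.38  0.24] F [-1.7  1.3  1.6] turn [ 0.     -0.0044 -0.0003] in rule axes [-0.0029 -0.0033 -0.0005] open 0.02687443204449006
axes [[0.702, -0.574, -0.421], [0.645, 0.763, 0.037], [0.3, -0.297, 0.906]] j [-0.16  0.07  0.64  2.15 -0.37  0.56 -0.13]
```

View pics/w_wrist.png

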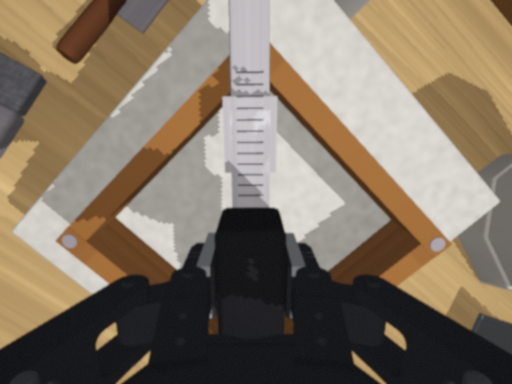

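View pics/w2.png

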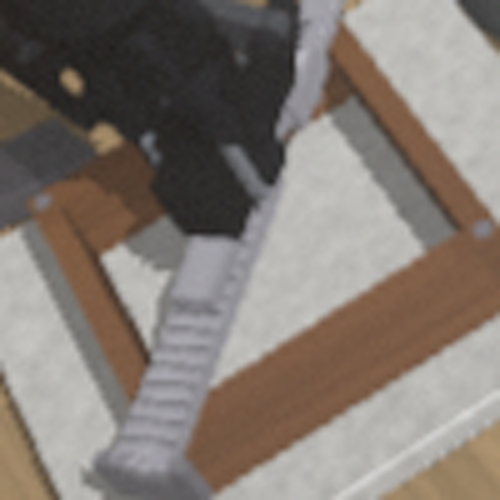

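```bash
python3 - <<'E'
from h import *
import pickle
c=cam('wrist',pickle.load(open('d.pkl','rb')))
a=atz(c,[262,231.1],.024);b=atz(c,[262,266.1],.024);h=np.array([.43545,.22536,.024]);u=np.array([np.cos(.157),np.sin(.157),0])
print((a-h)@u,(b-h)@u,(b-a)@u)
x=rowx(95.2);print('collar ahead of TCP',x,'foot ahead',x+((b-a)@u)*1000-52)
cu=cam('wrist',pickle.load(open('u.pkl','rb')))
m=vision.camera_model('wrist')
# u: top of bar in tool z
for r_ in(310/3.1-.4,36/3.1-.4): print(rowx(r_,.0093+.054))
E
```

```text
0.17042257058146623 0.21629129766458252 0.04586872708311629
collar ahead of TCP 73.33683854755807 foot ahead 67.20556563067436
73.05373750914202
122.34244093754516
```

>>> servo_tool([
  [[0.7,-0.8,0],[0,0,0],-1],
  [[1.4,1.3,0.6],[0,0,0],-1],
  [[1.4,1.3,0.6],[0,0,0],-1],
  [[1.4,1.3,0.6],[0,0,0],-1],
  [[1.4,1.3,0.6],[0,0,0],-1],
  [[1.4,1.3,0.6],[0,0,0],-1],
  [[1.4,1.3,0.6],[0,0,0],-1],
  [[0,0,0],[0,0,0],-1],
])

```text
time_s: 23.3
position: [0.4891, -0.1813, 0.1476]
ee_rot: [2.732, 0.984, 0.578]
force: [-4.7, -1.5, 1.5]
opening: 0.0269
```

```bash
python3 - <<'E'
from h import *
rep2()
im=vision.read_camera('side')[:,:,::-1]
cv2.imwrite('pics/x2.png',cv2.resize(im[190:320,230:330],None,fx=4.5,fy=4.5,interpolation=cv2.INTER_CUBIC))
E
```

```text
t 23.3 off [29.38 -0.29  0.19] F [-3.9  1.1  3.3] turn [-0.0002 -0.0041  0.0026] in rule axes [-0.002  -0.0037  0.0023] open 0.026935197973698463
axes [[0.702, -0.574, -0.421], [0.645, 0.763, 0.037], [0.3, -0.297, 0.906]] j [-0.18  0.07  0.63  2.13 -0.35  0.57 -0.17]
```

View pics/x2.png

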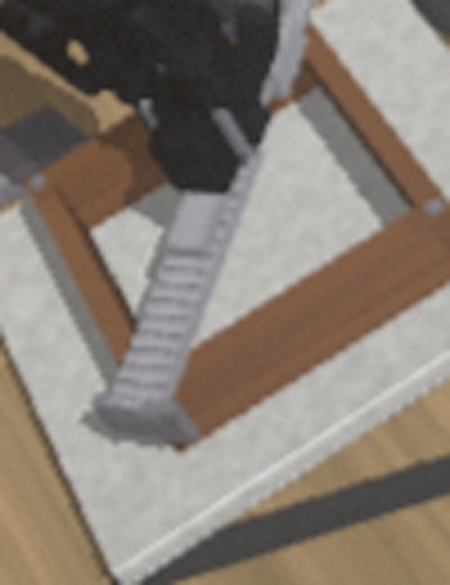

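>>> servo_tool([
  [[0.7,0.6,0.3],[0,0,0],-1],
  [[0,0,0],[0,0,0],-1],
])

```text
time_s: 23.52
position: [0.4896, -0.1809, 0.1478]
ee_rot: [2.732, 0.984, 0.578]
force: [-5.6, -2.0, 2.5]
opening: 0.027
```

```bash
python3 - <<'E'
from h import *
rep2()
E
```

```text
t 23.5167 off [30.09 -0.35  0.17] F [-4.5  1.   4.6] turn [-0.0001 -0.0043  0.0028] in rule axes [-0.002  -0.004   0.0024] open 0.027046624482772445
axes [[0.702, -0.574, -0.421], [0.645, 0.763, 0.037], [0.3, -0.297, 0.906]] j [-0.18  0.07  0.63  2.13 -0.35  0.57 -0.18]
```

>>> servo_tool([
  [[0.7,0.6,0.3],[0,0,0],-1],
  [[0,0,0],[0,0,0],-1],
])

```text
time_s: 23.68
position: [0.4902, -0.1804, 0.1481]
ee_rot: [2.732, 0.983, 0.578]
force: [-5.6, -1.8, 1.8]
opening: 0.027
```

```bash
python3 - <<'E'
from h import *
rep2()
E
```

```text
t 23.6833 off [30.94 -0.37  0.19] F [-4.6  1.3  3.9] turn [-0.0002 -0.0043  0.0029] in rule axes [-0.0021 -0.0041  0.0026] open 0.027011516835975958
axes [[0.702, -0.574, -0.421], [0.645, 0.763, 0.037], [0.3, -0.297, 0.906]] j [-0.19  0.07  0.63  2.13 -0.35  0.57 -0.18]
```

>>> servo_tool([
  [[0.7,0.6,0.3],[0,0,0],-1],
  [[0,0,0],[0,0,0],-1],
])

```text
time_s: 23.85
position: [0.4909, -0.1798, 0.1483]
ee_rot: [2.732, 0.983, 0.578]
force: [-5.3, -2.9, 2.2]
opening: 0.0271
```

```bash
python3 - <<'E'
from h import *
rep2()
E
```

```text
t 23.85 off [31.89 -0.38  0.19] F [-4.9  0.1  4.1] turn [-0.0002 -0.0044  0.003 ] in rule axes [-0.0021 -0.0041  0.0026] open 0.027129564131801436
axes [[0.702, -0.574, -0.421], [0.645, 0.763, 0.037], [0.3, -0.297, 0.906]] j [-0.19  0.07  0.63  2.13 -0.35  0.57 -0.19]
```

>>> servo_tool([
  [[0.7,0.6,0.3],[0,0,0],-1],
  [[0,0,0],[0,0,0],-1],
])

```text
time_s: 24.02
position: [0.4915, -0.1792, 0.1486]
ee_rot: [2.732, 0.983, 0.578]
force: [-5.6, -2.9, 2.4]
opening: 0.0273
```

```bash
python3 - <<'E'
from h import *
rep2()
E
```

```text
t 24.0167 off [32.8  -0.37  0.18] F [-5.1  0.3  4.4] turn [-0.0003 -0.0045  0.003 ] in rule axes [-0.0022 -0.0041  0.0027] open 0.02734000430328873
axes [[0.702, -0.574, -0.421], [0.645, 0.763, 0.037], [0.3, -0.297, 0.906]] j [-0.19  0.07  0.63  2.13 -0.35  0.57 -0.19]
```

>>> servo_tool([
  [[0.7,0.6,0.3],[0,0,0],-1],
  [[0,0,0],[0,0,0],-1],
])

```text
time_s: 24.18
position: [0.4917, -0.1791, 0.1487]
ee_rot: [2.733, 0.983, 0.576]
force: [-6.2, -2.6, 2.9]
opening: 0.0273
```

```bash
python3 - <<'E'
from h import *
rep2()
E
```

```text
t 24.1833 off [33.05 -0.41  0.17] F [-5.1  0.7  5.2] turn [ 0.     -0.0053  0.0035] in rule axes [-0.0023 -0.0051  0.0029] open 0.027326310365976506
axes [[0.702, -0.574, -0.421], [0.645, 0.763, 0.037], [0.3, -0.297, 0.906]] j [-0.19  0.07  0.63  2.13 -0.35  0.57 -0.19]
```

>>> servo_tool([
  [[0.7,0.6,0.3],[0,0,0],-1],
  [[0,0,0],[0,0,0],-1],
])

```text
time_s: 24.35
position: [0.4918, -0.179, 0.1487]
ee_rot: [2.733, 0.982, 0.575]
force: [-8.3, -3.9, 2.4]
opening: 0.027
```

```bash
python3 - <<'E'
from h import *
rep2()
for n in('wrist','scene','side'):
  im=vision.read_camera(n)[:,:,::-1]; cv2.imwrite(f'pics/y_{n}.png',im)
  if n=='scene':cv2.imwrite('pics/y2.png',cv2.resize(im[140:220,170:250],None,fx=7,fy=7,interpolation=cv2.INTER_CUBIC))
E
```

```text
t 24.35 off [33.15 -0.44  0.16] F [-7.7  1.1  5.6] turn [ 0.0004 -0.0061  0.0041] in rule axes [-0.0025 -0.0061  0.0033] open 0.027019293568414517
axes [[0.702, -0.574, -0.421], [0.645, 0.763, 0.037], [0.3, -0.297, 0.906]] j [-0.19  0.07  0.63  2.13 -0.34  0.57 -0.2 ]
```

View pics/y_wrist.png

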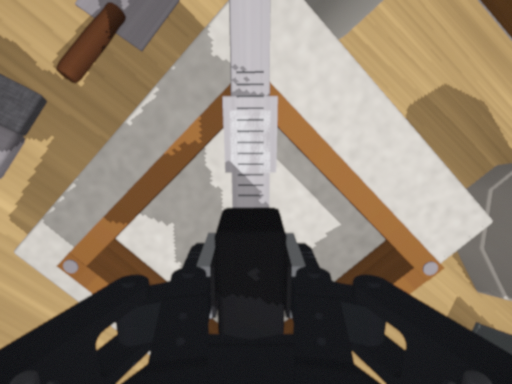

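View pics/y2.png

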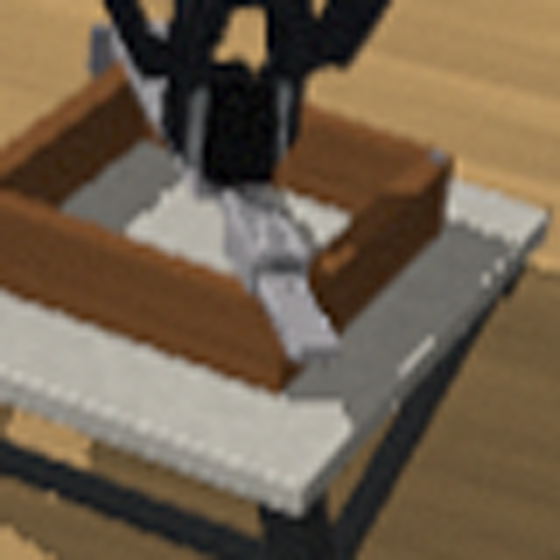

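```bash
python3 - <<'E'
from h import *
for f in('f','i_wrist','l_wrist','o','v_wrist','w_wrist','y_wrist'):
    g=cv2.imread(f'pics/{f}.png',0)[185:225,242:262].astype(float).mean(1)
    k=np.argmin(np.diff(g)); t=(g[:10].mean()+g[-8:].mean())/2
    i=[j for j in range(39) if g[j]>t>=g[j+1]]
    i=i[-1]; row=185+i+(g[i]-t)/(g[i]-g[i+1]); print(f,round(row,2),[round(rowx(row,z),2) for z in(-.030,-.0327,-.035)])
E
```

```text
f 200.76 [np.float64(34.39), np.float64(35.17), np.float64(35.84)]
i_wrist 200.6 [np.float64(34.45), np.float64(35.23), np.float64(35.9)]
l_wrist 200.6 [np.float64(34.45), np.float64(35.23), np.float64(35.9)]
o 200.76 [np.float64(34.39), np.float64(35.17), np.float64(35.84)]
v_wrist 206.93 [np.float64(32.0), np.float64(32.84), np.float64(33.55)]
w_wrist 207.33 [np.float64(31.84), np.float64(32.69), np.float64(33.41)]
y_wrist 207.36 [np.float64(31.83), np.float64(32.67), np.float64(33.39)]
```

```bash
python3 - <<'E'
from h import *
for f in('o','p_wrist','q_wrist','s_wrist','s3_wrist'):
    L=lines(f'pics/{f}.png'); 
    g=cv2.imread(f'pics/{f}.png',0)[185:225,246:262].astype(float).mean(1); t=(g[:5].mean()+g[-8:].mean())/2
    i=[j for j in range(39) if g[j]>t>=g[j+1]][-1]; row=185+i+(g[i]-t)/(g[i]-g[i+1])
    print(f,[round(rowx(x),1) for x in L][-4:],round(row,2),round(rowx(row,-.0327),2))
E
```

```text
o [np.float64(78.2), np.float64(70.3), np.float64(62.3), np.float64(54.3)] 200.77 35.17
p_wrist [np.float64(78.2), np.float64(70.3), np.float64(62.3), np.float64(54.3)] 200.77 35.17
q_wrist [np.float64(86.2), np.float64(78.2), np.float64(70.3), np.float64(62.3)] 200.77 35.17
s_wrist [np.float64(80.3), np.float64(72.3), np.float64(64.2), np.float64(56.2)] 196.55 36.75
s3_wrist [np.float64(80.1), np.float64(72.1), np.float64(64.2), np.float64(56.0)] 196.9 36.62
```

```bash
cat > bund.py <<'E'
from h import *
import pickle
V={'h_wrist':([.4547,-.1761,.1651],[1.163,2.462,.21]),'i_wrist':([.4658,-.1764,.1373],[1.164,2.463,.209]),'j':([.473,-.1845,.1389],[1.163,2.465,.21]),
'l_wrist':([.4888,-.2057,.1474],[1.163,2.470,.214]),'n':([.4538,-.1911,.1927],[1.164,2.465,.209]),
'p_wrist':([.4734,-.1891,.1632],[-.924,2.571,-.255]),'q_wrist':([.4827,-.1892,.1438],[-.807,2.603,-.232]),'w_wrist':([.4802,-.1873,.1437],[2.731,.988,.578]),
'y_wrist':([.4918,-.1790,.1487],[2.733,.982,.575])}
for k,f in(('g_wrist','g'),('o','o'),('u_wrist','u')):
    s=pickle.load(open(f+'.pkl','rb'));V[k]=(s['position'],s['ee_rot'])
def pinfind(im,uv,w=14):
    u,v=np.round(uv).astype(int)
    if not(w<u<511-w and w<v<383-w):return None
    hsv=cv2.cvtColor(im[v-w:v+w+1,u-w:u+w+1],cv2.COLOR_BGR2HSV).astype(int)
    # circle: low saturation, enclosed in brown
    m=((hsv[...,1]<70)).astype(np.uint8)
    n,lab,st,c=cv2.connectedComponentsWithStats(m)
    best=None
    for i in range(1,n):
        x,y,ww,hh,a=st[i]
        if x==0 or y==0 or x+ww==2*w+1 or y+hh==2*w+1 or a<20 or a>350 or not .6<ww/hh<1.6:continue
        if best is None or a>best[0]: best=(a,c[i])
    return None if best is None else best[1]+[u-w,v-w]
m=vision.camera_model('wrist');K=m['K'];T=m['T_tool_cam']
def wc(p,rv,dt=0,dr=0):
    Rt=R.from_rotvec(rv).as_matrix();M=R.from_rotvec(np.zeros(3)+dr).as_matrix()
    return K,Rt@M@T[:3,:3],np.array(p)+Rt@(T[:3,3]+dt)
obs=[]
if __name__=='__main__':
  for k,(p,rv) in V.items():
    im=cv2.imread(f'pics/{k}.png');P=MID+pins(-.018)@Rframe(YAW).T;q=proj(wc(p,rv),P)
    for i in range(4):
        o=pinfind(im,q[i])
        if o is not None: obs.append((k,i,o)); print(k,i,q[i].round(1),o.round(1))
  S=np.array([[615,176],[365,96],[481,288],[212,199]],float);S=(S+.5)/[6,600/110]-.5+130
  D=np.array([[113,202],[210,385],[341,58],[465,222]],float);D=(D+.5)/4-.5+[210,180]
  cs,cd=cam('scene'),cam('side')
  for fixed in(1,0):
    def f(x):
      P=x[:3]+pins(x[4])@Rframe(x[3]).T; r_=[]
      for k,i,o in obs: r_+=list((proj(wc(*V[k],x[5:8],x[8:11]),P[i])[0]-o)/.7)
      if fixed: r_+=list(((proj(cs,P)-S)/1.).ravel())+list(((proj(cd,P)-D)/1.).ravel())
      return np.r_[r_,x[5:8]/.002,x[8:11]/.01]
    o=least_squares(f,np.r_[MID,YAW,-.018,np.zeros(6)],x_scale='jac',loss='soft_l1');C=np.linalg.pinv(o.jac.T@o.jac)
    print(o.x.round(4));print('sd',np.sqrt(np.diag(C)).round(4)[:5],'rms',np.sqrt(np.mean(o.fun[:2*len(obs)]**2))*.7); print((o.fun[:2*len(obs)]*.7).round(1))
E
python3 bund.py
```

```text
h_wrist 2 [402.5 245. ] [402.1 243.4]
i_wrist 1 [ 75.2 270.2] [ 76.4 267.6]
i_wrist 2 [428.4 269.9] [427.8 268. ]
j 1 [ 69.8 254.1] [ 71.  251.5]
j 2 [432.5 254. ] [431.8 252.2]
l_wrist 1 [ 62.  205.6] [ 63.5 203.1]
l_wrist 2 [439.8 205.6] [439.2 204.2]
p_wrist 0 [420.  218.2] [420.6 217. ]
p_wrist 3 [ 84.6 217.8] [ 86.7 215.8]
q_wrist 0 [441.7 214.6] [442.5 213. ]
q_wrist 3 [ 66.1 245. ] [ 68.4 242.5]
w_wrist 0 [ 68.  242.5] [ 69.  240.8]
w_wrist 3 [438.  244.7] [437.2 244.1]
y_wrist 0 [ 69.  267.8] [ 70.1 266.1]
y_wrist 3 [430.6 268.6] [430. 268.]
o 0 [393.1 201.3] [393.9 200.3]
u_wrist 3 [392.3 201.7] [392.  201.6]
[ 4.857e-01 -1.903e-01  1.267e-01 -8.820e-02 -1.920e-02 -3.000e-04
 -3.000e-04 -7.000e-04  9.000e-04 -6.000e-04 -3.000e-04]
sd [0.0004 0.0002 0.0009 0.0045 0.002 ] rms 0.07519166471308848
[ 0.   0.1  0.  -0.  -0.   0.1  0.  -0.   0.1  0.  -0.1 -0.  -0.1 -0.1
  0.1 -0.  -0.1 -0.1 -0.   0.1 -0.1  0.   0.1  0.1  0.1  0.   0.1  0.
 -0.1 -0.1 -0.   0.  -0.  -0.2]
[ 4.861e-01 -1.903e-01  1.261e-01 -8.840e-02 -1.920e-02 -4.000e-04
 -3.000e-04  0.000e+00  9.000e-04 -4.000e-04 -1.000e-04]
sd [0.0009 0.0002 0.0018 0.005  0.002 ] rms 0.07291525047867545
[ 0.   0.1  0.  -0.  -0.   0.   0.  -0.1  0.1  0.  -0.1 -0.  -0.1 -0.1
  0.1  0.  -0.1 -0.  -0.   0.1 -0.   0.   0.1  0.1  0.   0.   0.   0.
 -0.1 -0.1 -0.   0.  -0.  -0.1]
```

>>> servo_tool([
  [[-0.7,-0.6,-0.3],[0,0,0],-1],
  [[0,0,0],[0,0,0],-1],
  [[0,0,0],[0,0,0],-0.4],
  [[0,0,0],[0,0,0],-0.1],
  [[0,0,0],[0,0,0],0.3],
  [[0,0,0],[0,0,0],0.6],
  [[0,0,0],[0,0,0],0.6],
  [[0,0,0],[0,0,0],0.6],
])

```text
time_s: 25.17
position: [0.4938, -0.177, 0.1494]
ee_rot: [2.73, 0.988, 0.58]
force: [-0.3, -0.2, 0.1]
opening: 0.0687
```

```bash
python3 - <<'E'
from h import *
rep2()
for n in('wrist','scene'):
  im=vision.read_camera(n)[:,:,::-1]; cv2.imwrite(f'pics/z_{n}.png',im)
E
```

```text
t 25.1667 off [36.08 -0.2   0.08] F [-0.3 -0.   0.2] turn [-0.0002 -0.0026 -0.0003] in rule axes [-0.0019 -0.0018 -0.0003] open 0.06871105291949846
axes [[0.702, -0.574, -0.421], [0.645, 0.763, 0.037], [0.3, -0.297, 0.906]] j [-0.19  0.07  0.63  2.13 -0.35  0.57 -0.19]
```

View pics/z_wrist.png

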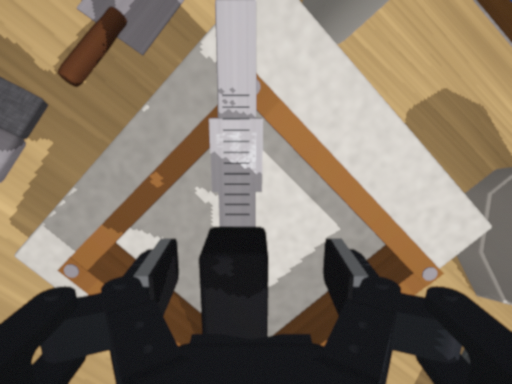

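```bash
python3 - <<'E'
from h import *
for i,n in enumerate(('wrist','side','wrist')):
  im=vision.read_camera(n)[:,:,::-1]; cv2.imwrite(f'pics/z{i}_{n}.png',im)
  if n=='side':cv2.imwrite('pics/z2.png',cv2.resize(im[190:320,230:330],None,fx=4.5,fy=4.5,interpolation=cv2.INTER_CUBIC))
print(readout.sense()['time_s'])
a=cv2.imread('pics/z_wrist.png').astype(int)
for f in('z0_wrist','z2_wrist'):
    b=cv2.imread(f'pics/{f}.png').astype(int);print(np.abs(a-b)[0:220,190:290].mean())
E
```

```text
25.4167
2.7410454545454543
3.6258181818181816
```

View pics/z2.png

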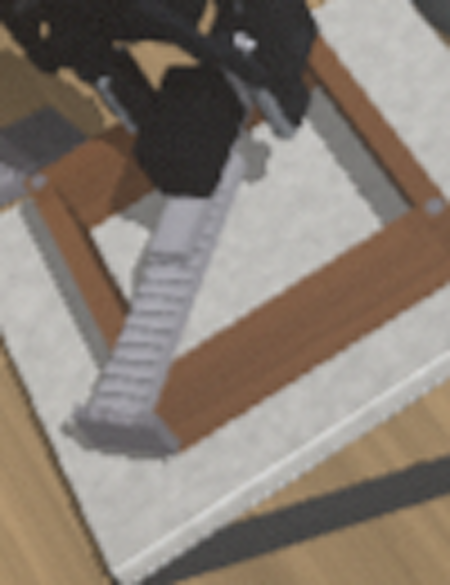

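```bash
python3 - <<'E'
from h import *
a=cv2.imread('pics/z_wrist.png',0).astype(np.float32)
for f in('z0_wrist','z2_wrist'):
    b=cv2.imread(f'pics/{f}.png',0).astype(np.float32)
    for nm,s in(('rule',np.s_[90:225,212:262]),('handle',np.s_[215:330,195:270]),('stand',np.s_[230:290,40:110])):
        print(f,nm,cv2.phaseCorrelate(a[s].copy(),b[s].copy()))
rep2()
E
```

```text
z0_wrist rule ((0.2242555869009415, -0.07907471581441428), 0.7598670719288013)
z0_wrist handle ((0.7298096157031182, -0.43368546442049904), 0.9324841015073988)
z0_wrist stand ((0.06869539976361239, -0.21892908361665064), 0.9798218926897755)
z2_wrist rule ((0.24239859279257914, -0.37296203554248564), 0.818212707236961)
z2_wrist handle ((0.7376066201242182, -0.7779361683834338), 0.8785927583906386)
z2_wrist stand ((0.0399233788236657, -0.3268223741671754), 0.9679591075137809)
t 25.4167 off [35.49 -0.07  0.05] F [-0.4  0.1  0.5] turn [-0.0004 -0.0033  0.0004] in rule axes [-0.0023 -0.0024  0.0004] open 0.06800686443389849
axes [[0.702, -0.574, -0.421], [0.645, 0.763, 0.037], [0.3, -0.297, 0.906]] j [-0.19  0.07  0.63  2.13 -0.35  0.57 -0.19]
```

```bash
sed -i 's/^MID=.*/MID=np.array([0.4858,-0.1903,0.1266]);YAW=-0.0883/' h.py; cat >> h.py <<'E'
def fpos(p=None):
    p=readout.sense()['position'] if p is None else p
    return (p-MID)@Rframe(YAW)*1000
def w(v): return Rframe(YAW)@np.array(v,float)
E
python3 - <<'E'
from h import *
F=Rframe(YAW)
Rt=np.c_[F[:,1],F[:,0],-F[:,2]]  # tool x=+y frame, tool y=+x frame, z=-z
print(np.linalg.det(Rt));st=readout.sense()
print('fpos',fpos(), 'turn',R.from_matrix(Rt@R.from_rotvec(st['ee_rot']).as_matrix().T).as_rotvec())
P=MID+F@np.array([.055,-.102,.075]);print((P-st['position'])*1000, F.round(3).tolist())
E
```

```text
1.0
fpos [15.28578437 13.67300365 17.81675806] turn [-0.33192131  0.02598815  0.71546078]
[   1.57988651 -116.26528582   68.60957023] [[0.903, 0.088, -0.421], [-0.08, 0.996, 0.037], [0.423, 0.0, 0.906]]
```

>>> servo_tool([
  [[-4,0.4,8.6],[0,0,0],0.6],
  [[-4,0.4,8.6],[0,0,0],0.6],
  [[-4,0.4,8.6],[0,0,0],0.6],
  [[-4,0.4,8.6],[0,0,0],0.6],
  [[-4,0.4,8.6],[0,0,0],0.6],
  [[-4,0.4,8.6],[0,0,0],0.6],
  [[2.6,-11.9,1.7],[-0.0332,0.0026,0.0716],0.6],
  [[2.6,-11.9,1.7],[-0.0332,0.0026,0.0716],0],
  [[2.6,-11.9,1.7],[-0.0332,0.0026,0.0716],-1],
  [[2.6,-11.9,1.7],[-0.0332,0.0026,0.0716],-1],
  [[2.6,-11.9,1.7],[-0.0332,0.0026,0.0716],-1],
  [[2.6,-11.9,1.7],[-0.0332,0.0026,0.0716],-1],
  [[2.6,-11.9,1.7],[-0.0332,0.0026,0.0716],-1],
  [[2.6,-11.9,1.7],[-0.0332,0.0026,0.0716],-1],
  [[2.6,-11.9,1.7],[-0.0332,0.0026,0.0716],-1],
  [[2.6,-11.9,1.7],[-0.0332,0.0026,0.0716],-1],
  [[0,0,0],[0,0,0],-1],
  [[0,0,0],[0,0,0],-1],
])

```text
time_s: 26.92
position: [0.4949, -0.2945, 0.2176]
ee_rot: [2.061, 1.881, 0.417]
force: [0.5, 0.4, -0.4]
opening: 0.0001
```

```bash
python3 - <<'E'
from h import *
import pickle
F=Rframe(YAW)
Rt=np.c_[F[:,1],F[:,0],-F[:,2]];st=readout.sense();pickle.dump(st,open('A.pkl','wb'))
print('fpos',fpos(),st['joints'].round(2),st['opening'], 'turn',R.from_matrix(Rt@R.from_rotvec(st['ee_rot']).as_matrix().T).as_rotvec())
for n in('wrist','scene'):
  im=vision.read_camera(n)[:,:,::-1]; cv2.imwrite(f'pics/A_{n}.png',im)
E
```

```text
fpos [  55.01065169 -102.96072962   74.76239706] [-0.03  0.15  0.76  1.89 -0.47  0.84  0.88] 8.957854904525508e-05 turn [-0.0006905  -0.00062249  0.00293837]
```

View pics/A_wrist.png

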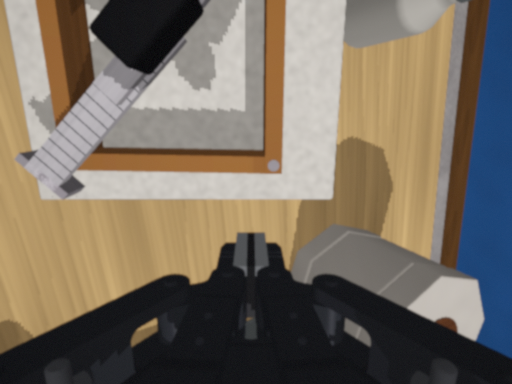

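View pics/A_scene.png

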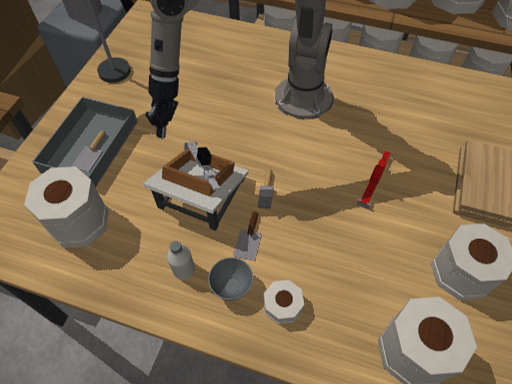

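>>> servo_tool([
  [[4,-0.3,-8.6],[0,0,0],-1],
  [[4,-0.3,-8.6],[0,0,0],-1],
  [[4,-0.3,-8.6],[0,0,0],-1],
  [[4,-0.3,-8.6],[0,0,0],-1],
  [[4,-0.3,-8.6],[0,0,0],-1],
  [[4,-0.3,-8.6],[0,0,0],-1],
  [[4,-0.3,-8.6],[0,0,0],-1],
  [[4,-0.3,-8.6],[0,0,0],-1],
  [[4,-0.3,-8.6],[0,0,0],-1],
  [[3.5,-0.3,-7.5],[0,0,0],-1],
  [[0,0,0],[0,0,0],-1],
  [[0,0,0],[0,0,0],-1],
])

```text
time_s: 28.02
position: [0.5346, -0.2968, 0.1322]
ee_rot: [2.058, 1.885, 0.417]
force: [0.1, -1.0, -0.2]
opening: -0.0004
```

```bash
cat >> h.py <<'E'
def rf():
    st=readout.sense();F=Rframe(YAW);print('t',round(st['time_s'],2),'fpos',fpos().round(2),'F',(st['force']@F).round(1))
E
python3 - <<'E'
from h import *
rf();print(readout.sense()['joints'].round(2))
for n in('wrist','scene'):
  im=vision.read_camera(n)[:,:,::-1]; cv2.imwrite(f'pics/B_{n}.png',im)
E
```

```text
t 28.02 fpos [  54.92 -101.78  -19.46] F [ 0.1 -1.  -0.3]
[ 0.06  0.33  0.67  1.92 -0.71  0.7   1.07]
```

View pics/B_wrist.png

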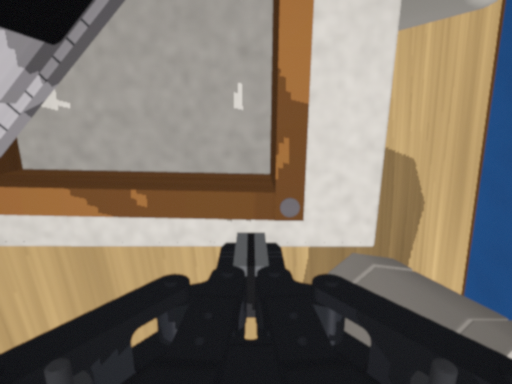

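>>> servo_tool([
  [[0.2,2.5,0],[0,0,0],-1],
  [[0.2,2.5,0],[0,0,0],-1],
  [[0.2,2.5,0],[0,0,0],-1],
  [[0.1,1.5,0],[0,0,0],-1],
  [[0,0,0],[0,0,0],-1],
  [[0,0,0],[0,0,0],-1],
])

```text
time_s: 28.62
position: [0.5355, -0.2877, 0.133]
ee_rot: [2.057, 1.885, 0.418]
force: [-0.3, -0.1, 0.0]
opening: -0.0001
```

```bash
python3 -c "
from h import *
rf()"
```

```text
t 28.62 fpos [ 55.39 -92.59 -18.75] F [-0.3 -0.1  0.1]
```

>>> servo_tool([
  [[0.1,1.5,0],[0,0,0],-1],
  [[0,0,0],[0,0,0],-1],
  [[0,0,0],[0,0,0],-1],
])

```text
time_s: 28.87
position: [0.5355, -0.2864, 0.1329]
ee_rot: [2.058, 1.884, 0.418]
force: [-0.5, -0.2, 0.5]
opening: 0.0003
```

```bash
python3 -c "
from h import *
rf()"
```

```text
t 28.87 fpos [ 55.22 -91.32 -18.85] F [-0.2 -0.2  0.7]
```

>>> servo_tool([
  [[0.1,1.5,0],[0,0,0],-1],
  [[0,0,0],[0,0,0],-1],
  [[0,0,0],[0,0,0],-1],
])

```text
time_s: 29.12
position: [0.5356, -0.2856, 0.133]
ee_rot: [2.058, 1.883, 0.417]
force: [-0.0, -1.5, 0.5]
opening: 0.0002
```

```bash
python3 -c "
from h import *
rf()"
```

```text
t 29.12 fpos [ 55.24 -90.58 -18.7 ] F [ 0.3 -1.5  0.4]
```

>>> servo_tool([
  [[0.2,2,0],[0,0,0],-1],
  [[0,0,0],[0,0,0],-1],
  [[0,0,0],[0,0,0],-1],
])

```text
time_s: 29.37
position: [0.5355, -0.2855, 0.1331]
ee_rot: [2.058, 1.88, 0.413]
force: [1.4, -5.4, -3.2]
opening: -0.0002
```

```bash
python3 -c "
from h import *
rf()"
```

```text
t 29.37 fpos [ 55.22 -90.45 -18.55] F [ 0.3 -5.2 -3.7]
```

>>> servo_tool([
  [[0.2,2,0],[0,0,0],-1],
  [[0,0,0],[0,0,0],-1],
  [[0,0,0],[0,0,0],-1],
])

```text
time_s: 29.62
position: [0.5354, -0.2854, 0.1332]
ee_rot: [2.058, 1.877, 0.41]
force: [1.4, -6.8, -4.0]
opening: -0.0
```

```bash
python3 -c "
from h import *
rf()"
```

```text
t 29.62 fpos [ 55.14 -90.41 -18.42] F [ 0.1 -6.7 -4.4]
```

>>> servo_tool([
  [[0.1,1.5,0],[0,0,0],-1],
  [[0,0,0],[0,0,0],-1],
  [[0,0,0],[0,0,0],-1],
])

```text
time_s: 29.87
position: [0.5353, -0.2854, 0.1334]
ee_rot: [2.058, 1.874, 0.408]
force: [2.1, -9.2, -5.6]
opening: -0.0002
```

```bash
python3 -c "
from h import *
rf()"
```

```text
t 29.87 fpos [ 55.18 -90.35 -18.27] F [ 0.3 -9.  -6.3]
```

>>> servo_tool([
  [[0.1,1.5,0],[0,0,0],-1],
  [[0,0,0],[0,0,0],-1],
  [[0,0,0],[0,0,0],-1],
])

```text
time_s: 30.12
position: [0.5353, -0.285, 0.1335]
ee_rot: [2.058, 1.872, 0.407]
force: [2.9, -10.8, -6.5]
opening: 0.0002
```

```bash
python3 -c "
from h import *
rf()"
```

```text
t 30.12 fpos [ 55.12 -89.96 -18.14] F [  0.7 -10.5  -7.5]
```

>>> servo_tool([
  [[0.1,1.5,0],[0,0,0],-1],
  [[0,0,0],[0,0,0],-1],
  [[0,0,0],[0,0,0],-1],
])

```text
time_s: 30.37
position: [0.5353, -0.284, 0.1336]
ee_rot: [2.058, 1.872, 0.406]
force: [2.8, -12.2, -6.4]
opening: -0.0
```

```bash
python3 -c "
from h import *
rf()"
```

```text
t 30.37 fpos [ 55.15 -88.99 -18.02] F [  0.8 -11.9  -7.4]
```

>>> servo_tool([
  [[0.1,1.5,0],[0,0,0],-1],
  [[0,0,0],[0,0,0],-1],
  [[0,0,0],[0,0,0],-1],
])

```text
time_s: 30.62
position: [0.5355, -0.2828, 0.1337]
ee_rot: [2.057, 1.871, 0.406]
force: [2.8, -12.3, -6.6]
opening: 0.0003
```

```bash
python3 -c "
from h import *
rf()"
```

```text
t 30.62 fpos [ 55.25 -87.73 -17.93] F [  0.7 -12.   -7.6]
```

>>> servo_tool([
  [[-0.3,-3.5,0],[0,0,0],-1],
  [[-0.4,-5,0],[0,0,0],-1],
  [[-0.5,-6,0],[0,0,0],-1],
  [[-0.5,-6,0],[0,0,0],-1],
  [[-4,0.3,8.6],[0,0,0],-1],
  [[-4,0.3,8.6],[0,0,0],-1],
  [[-4,0.3,8.6],[0,0,0],-1],
  [[-4,0.3,8.6],[0,0,0],-1],
  [[-4,0.3,8.6],[0,0,0],-1],
  [[-4,0.3,8.6],[0,0,0],-1],
  [[-4,0.3,8.6],[0,0,0],-1],
  [[-4,0.3,8.6],[0,0,0],-1],
  [[-4,0.3,8.6],[0,0,0],-1],
  [[-4,0.3,8.6],[0,0,0],-1],
  [[-4,0.3,8.6],[0,0,0],-1],
])

```text
time_s: 31.87
position: [0.4903, -0.2921, 0.2284]
ee_rot: [2.058, 1.884, 0.418]
force: [0.8, -0.7, -0.1]
opening: -0.0001
```

```bash
python3 - <<'E'
from h import *
import pickle
rf()
F=Rframe(YAW)
# target above rule handle, diag2 half-turned orientation, center of frame
P,Rt,L=target(2,back=0,rack=0,slide=.03,up=.085);Rt=Rt@np.diag([-1,-1,1.])
print(fpos(P),delta(P,Rt))
E
```

```text
t 31.87 fpos [  55.22 -101.01   86.55] F [ 0.7 -0.6 -0.5]
[ 10.46910883  10.46910883 102.3       ] (array([-37.20027902, 115.20669891,  -4.64014982]), array([ 0.33073092, -0.02922686, -0.7121235 ]))
```

>>> servo_tool([
  [[-3.4,10.5,-0.4],[0.03,-0.0027,-0.0647],-1],
  [[-3.4,10.5,-0.4],[0.03,-0.0027,-0.0647],-1],
  [[-3.4,10.5,-0.4],[0.03,-0.0027,-0.0647],-1],
  [[-3.4,10.5,-0.4],[0.03,-0.0027,-0.0647],-1],
  [[-3.4,10.5,-0.4],[0.03,-0.0027,-0.0647],-1],
  [[-3.4,10.5,-0.4],[0.03,-0.0027,-0.0647],-1],
  [[-3.4,10.5,-0.4],[0.03,-0.0027,-0.0647],-1],
  [[-3.4,10.5,-0.4],[0.03,-0.0027,-0.0647],-1],
  [[-3.4,10.5,-0.4],[0.03,-0.0027,-0.0647],-1],
  [[-3.4,10.5,-0.4],[0.03,-0.0027,-0.0647],-1],
  [[-3.4,10.5,-0.4],[0.03,-0.0027,-0.0647],-1],
  [[0,0,0],[0,0,0],-1],
  [[0,0,0],[0,0,0],-1],
  [[0,0,0],[0,0,0],-1],
])

```text
time_s: 33.03
position: [0.4535, -0.1776, 0.2236]
ee_rot: [2.723, 0.991, 0.583]
force: [-0.9, -0.3, 0.6]
opening: -0.0001
```

```bash
python3 - <<'E'
from h import *
import pickle
rep2(rack=0);st=readout.sense();pickle.dump(st,open('C.pkl','wb'))
for n in('wrist','scene','side'):
  im=vision.read_camera(n)[:,:,::-1]; cv2.imwrite(f'pics/C_{n}.png',im)
E
```

```text
t 33.0333 off [29.83 -0.74 84.69] F [-0.7  0.1  0.9] turn [ 0.002   0.0011 -0.0007] in rule axes [ 0.0019 -0.0001 -0.0015] open -6.660755658485565e-05
axes [[0.701, -0.576, -0.421], [0.648, 0.761, 0.037], [0.299, -0.299, 0.906]] j [-0.19 -0.13  0.58  2.09 -0.08  0.75 -0.42]
```

View pics/C_wrist.png

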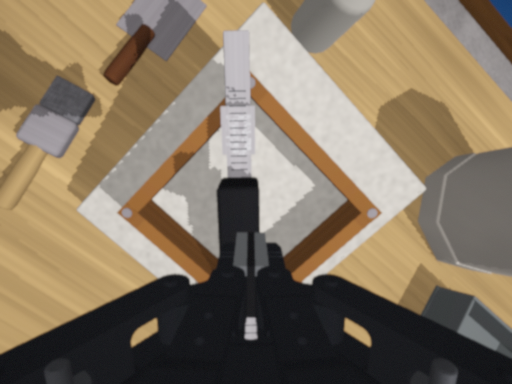

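```bash
cat > rk.py <<'E'
from bund import *
import sys
# pose/extrinsics from bundle
X=np.array([.4857,-.1903,.1267,-.0882]);dt=np.array([-.0003,-.0003,-.0007]);dr=np.array([9e-4,-6e-4,-3e-4])
def rack(png,pkl):
    s=pickle.load(open(pkl,'rb'));c=wc(s['position'],s['ee_rot'],dt,dr);im=cv2.imread(png);o={}
    P=X[:3]+pins(0)@Rframe(X[3]).T;q=proj(c,P)
    for i in range(4):
        a=pinfind(im,q[i])
        if a is not None:o[i]=a;print(i,q[i].round(1),a.round(1))
    f=lambda x:np.concatenate([proj((c[0],R.from_rotvec(np.r_[0,0,x[3]]).as_matrix()@c[1],c[2]+np.r_[x[1:3],0]),(X[:3]+pins(x[0])@Rframe(X[3]).T)[i])[0]-o[i] for i in o]+[x[1:3]/.002,x[3:]/.01])
    r_=least_squares(f,np.zeros(4),x_scale=[.01,.001,.001,.01]);print('rack',r_.x,r_.fun.round(2))
if __name__=='__main__': rack(sys.argv[1],sys.argv[2])
E
python3 rk.py pics/C_wrist.png C.pkl; python3 rk.py pics/A_wrist.png A.pkl;python3 rk.py pics/u_wrist.png u.pkl;python3 rk.py pics/o.png o.pkl
```

```text
rack [0. 0. 0. 0.] [0. 0. 0.]
3 [273.3 161.2] [273.1 165.2]
rack [-1.97873541e-02  4.64143620e-05 -5.16415102e-06  4.09285510e-05] [ 0.01  0.    0.02 -0.    0.  ]
3 [389.3 199.1] [392.  201.6]
rack [-1.98760181e-02 -2.19939108e-05  2.45101219e-06 -6.30173179e-05] [-0.    0.   -0.01  0.   -0.01]
0 [393.9 200.3] [393.9 200.3]
rack [ 0.00000000e+00  2.53084845e-06 -3.98029651e-06 -1.46808191e-05] [-0. -0.  0. -0. -0.]
```

```bash
python3 - <<'E'
from bund import *
from rk import X,dt,dr
s=pickle.load(open('C.pkl','rb'));c=wc(s['position'],s['ee_rot'],dt,dr)
for rk in(0,-.0195):print(proj(c,X[:3]+pins(rk)@Rframe(X[3]).T).round(1))
im=cv2.imread('pics/C_wrist.png')
print(vision.camera_model('wrist')['T_tool_cam'][:3,3])
a=[cv2.resize(im[v-15:v+16,u-15:u+16],None,fx=12,fy=12,interpolation=cv2.INTER_CUBIC) for u,v in((127,212),(372,213))]
cv2.imwrite('pics/C2.png',np.hstack(a))
E
```

```text
[[126.3 212.5]
 [249.2 318.6]
 [249.4  82.6]
 [372.1 212.9]]
[[126.3 212.5]
 [249.2 318.6]
 [252.   85.4]
 [374.2 215.2]]
[ 0.06679692  0.0006775  -0.14187632]
```

View pics/C2.png

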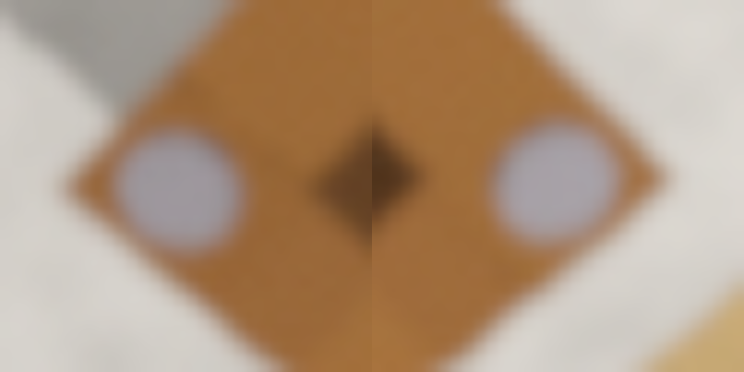

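```bash
python3 - <<'E'
from bund import *
from rk import X,dt,dr
s=pickle.load(open('C.pkl','rb'));c=wc(s['position'],s['ee_rot'],dt,dr)
im=cv2.imread('pics/C_wrist.png');cv2.imwrite('pics/C3.png',cv2.resize(im[20:250,205:275],None,fx=2.6,fy=2.6,interpolation=cv2.INTER_CUBIC))
a=cv2.imread('pics/C_side.png');cv2.imwrite('pics/C4.png',cv2.resize(a[190:320,230:350],None,fx=4.5,fy=4.5,interpolation=cv2.INTER_CUBIC))
F=Rframe(X[3])
def atf(uv,z):
    t,d=ray(c,uv);t=(t-X[:3])@F;d=d@F;p=t+d*(z-t[2])/d[2]
    u=np.array([1,1])/2**.5;v=np.array([-1,1])/2**.5;q=p[:2]-[-.077,-.077]
    return (q@u*1000).round(1),(q@v*1000).round(1)
for n,uv,z in(('nose end L',(224,32),.008),('nose end R',(248.5,31.5),.008),('nose base L',(227,95),.008),('nose base R',(252,95),.008),('handle L',(218,190),.05),('handle R',(258,190),.05),('handle L',(219,235),.05)):
    print(n,atf(uv,z))
E
```

```text
nose end L (np.float64(241.2), np.float64(17.3))
nose end R (np.float64(241.5), np.float64(0.6))
nose base L (np.float64(200.2), np.float64(16.0))
nose base R (np.float64(200.3), np.float64(-1.9))
handle L (np.float64(140.7), np.float64(19.8))
handle R (np.float64(140.8), np.float64(-5.7))
handle L (np.float64(109.9), np.float64(19.9))
```

View pics/C3.png

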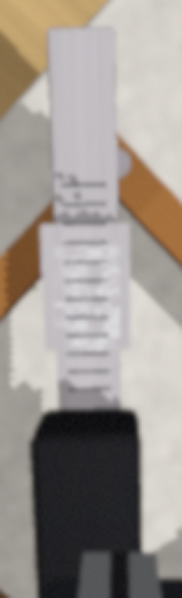

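View pics/C4.png

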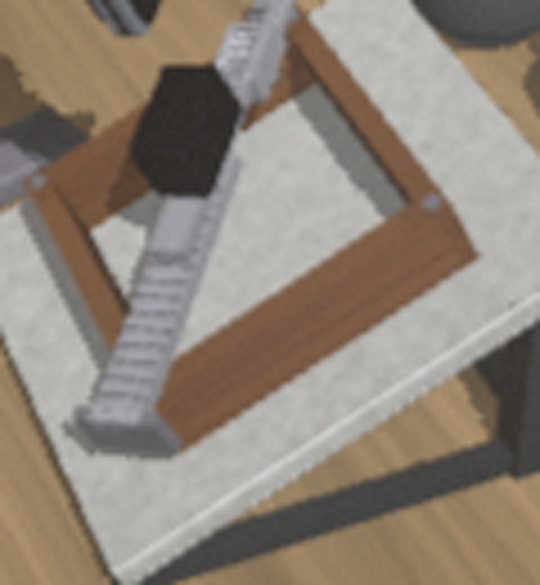

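>>> servo_tool([
  [[-4.1,1.1,-2],[0,0,0],1],
  [[-4.1,1,-1.9],[0,0,0],1],
  [[0,0,0],[0,0,0],1],
  [[0,0,0],[0,0,0],1],
  [[3.9,-0.3,-8.5],[0,0,0],1],
  [[3.9,-0.3,-8.5],[0,0,0],1],
  [[3.9,-0.3,-8.5],[0,0,0],1],
  [[3.9,-0.3,-8.5],[0,0,0],1],
  [[3.9,-0.3,-8.5],[0,0,0],1],
  [[3.9,-0.4,-8.5],[0,0,0],1],
  [[4,-0.4,-8.5],[0,0,0],1],
  [[4,-0.4,-8.5],[0,0,0],1],
  [[4,-0.4,-8.5],[0,0,0],1],
  [[0,0,0],[0,0,0],1],
  [[0,0,0],[0,0,0],1],
])

```text
time_s: 34.43
position: [0.4799, -0.1776, 0.1413]
ee_rot: [2.726, 0.991, 0.578]
force: [0.3, 0.2, 0.3]
opening: 0.0852
```

```bash
python3 - <<'E'
from h import *
rep2(rack=0)
for n in('wrist',):
  im=vision.read_camera(n)[:,:,::-1]; cv2.imwrite(f'pics/D_{n}.png',im)
E
```

```text
t 34.4333 off [23.7   8.66 -1.08] F [ 0.4 -0.1  0.1] turn [ 0.0012 -0.0028 -0.0002] in rule axes [-0.001  -0.0028 -0.0007] open 0.08519159464253348
axes [[0.701, -0.576, -0.421], [0.648, 0.761, 0.037], [0.299, -0.299, 0.906]] j [-0.2   0.06  0.65  2.17 -0.35  0.55 -0.17]
```

View pics/D_wrist.png

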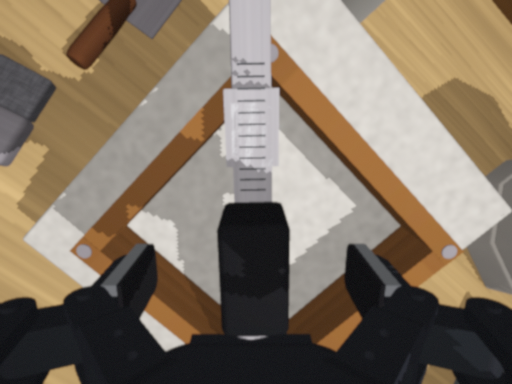

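>>> servo_tool([
  [[-0.3,0,0.6],[0,0,0],0],
  [[0,0,0],[0,0,0],-0.4],
  [[0,0,0],[0,0,0],-1],
  [[0,0,0],[0,0,0],-1],
  [[0,0,0],[0,0,0],-1],
  [[0,0,0],[0,0,0],-1],
  [[1.6,-2.1,0.8],[0,0,0],-1],
  [[1.6,-2.1,0.8],[0,0,0],-1],
  [[1.6,-2.2,0.9],[0,0,0],-1],
  [[1.4,1.3,0.6],[0,0,0],-1],
  [[1.4,1.3,0.6],[0,0,0],-1],
  [[1.4,1.3,0.6],[0,0,0],-1],
  [[0,0,0],[0,0,0],-1],
], grip_force=40)

```text
time_s: 35.57
position: [0.4823, -0.1782, 0.1444]
ee_rot: [2.739, 0.996, 0.57]
force: [-24.3, 4.2, 17.9]
opening: 0.0279
```

```bash
python3 - <<'E'
from h import *
rep2(rack=0)
for n in('wrist',):
  im=vision.read_camera(n)[:,:,::-1]; cv2.imwrite(f'pics/E_{n}.png',im)
E
```

```text
t 35.5667 off [25.87  5.93  0.77] F [-9.  11.9 26.6] turn [-0.0069 -0.0132 -0.0016] in rule axes [-0.0139 -0.0055  0.001 ] open 0.027912046215671227
axes [[0.701, -0.576, -0.421], [0.648, 0.761, 0.037], [0.299, -0.299, 0.906]] j [-0.2   0.07  0.65  2.14 -0.35  0.57 -0.17]
```

View pics/E_wrist.png

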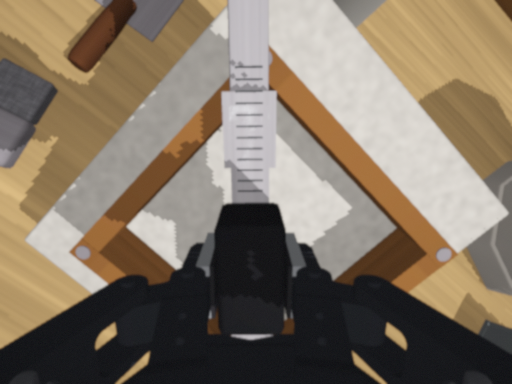

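>>> servo_tool([
  [[-0.6,0,1.3],[0,0,0],-1],
  [[-0.4,0,0.9],[0,0,0],-1],
  [[0,0,0],[0,0,0],-1],
  [[0,0,0],[0,0,0],-1],
])

```text
time_s: 35.95
position: [0.488, -0.1798, 0.1493]
ee_rot: [2.726, 0.992, 0.581]
force: [0.1, -0.6, -3.3]
opening: 0.0277
```

```bash
python3 - <<'E'
from h import *
rep2(rack=0)
E
```

```text
t 35.95 off [30.34 -0.1   2.73] F [-1.3  0.4 -3. ] turn [ 0.0005 -0.0007 -0.0006] in rule axes [-0.0003 -0.0007 -0.0008] open 0.027682488178365446
axes [[0.701, -0.576, -0.421], [0.648, 0.761, 0.037], [0.299, -0.299, 0.906]] j [-0.2   0.06  0.65  2.14 -0.35  0.57 -0.18]
```

>>> servo_tool([
  [[0.5,0,-1.1],[0,0,0],-1],
  [[0,0,0],[0,0,0],-1],
  [[0,0,0],[0,0,0],-1],
])

```text
time_s: 36.2
position: [0.4887, -0.18, 0.1483]
ee_rot: [2.725, 0.992, 0.581]
force: [0.5, 0.3, -3.4]
opening: 0.0276
```

```bash
python3 - <<'E'
from h import *
import pickle
rep2(rack=0)
st=readout.sense();pickle.dump(st,open('F.pkl','wb'))
for n in('wrist',):
  im=vision.read_camera(n)[:,:,::-1]; cv2.imwrite(f'pics/F_{n}.png',im)
E
python3 rk.py pics/F_wrist.png F.pkl
```

```text
t 36.2 off [30.41 -0.31  1.56] F [-0.5  1.  -3.3] turn [ 0.0009 -0.0006 -0.0007] in rule axes [ 0.     -0.0007 -0.001 ] open 0.02759106868449254
axes [[0.701, -0.576, -0.421], [0.648, 0.761, 0.037], [0.299, -0.299, 0.906]] j [-0.2   0.07  0.65  2.14 -0.35  0.56 -0.17]
3 [428.  260.7] [428.  260.3]
rack [ 1.02053644e-03 -9.49818650e-05  8.28732937e-06 -3.05997757e-04] [-0.01  0.01 -0.05  0.   -0.03]
```

View pics/F_wrist.png

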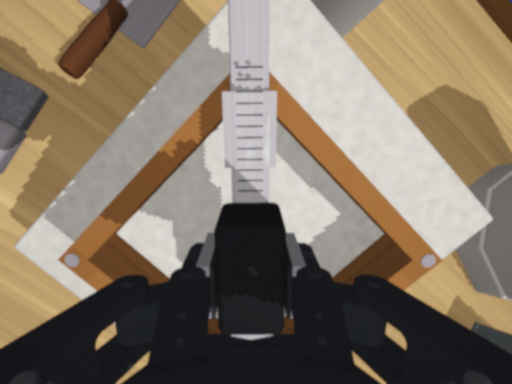

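>>> servo_tool([
  [[0.4,0,-0.9],[0,0,0],-1],
  [[0.2,0,-0.4],[0,0,0],-1],
  [[0,0,0],[0,0,0],-1],
  [[0.7,0.6,0.3],[0,0,0],-1],
  [[0,0,0],[0,0,0],-1],
])

```text
time_s: 36.67
position: [0.4893, -0.1801, 0.148]
ee_rot: [2.726, 0.99, 0.582]
force: [-7.4, 0.2, 3.7]
opening: 0.0277
```

```bash
python3 - <<'E'
from h import *
rep2(rack=0)
E
```

```text
t 36.6667 off [30.59 -0.65  1.02] F [-4.   3.3  6.5] turn [ 0.0003 -0.0006  0.0002] in rule axes [-0.0001 -0.0007  0.    ] open 0.027678361076824302
axes [[0.701, -0.576, -0.421], [0.648, 0.761, 0.037], [0.299, -0.299, 0.906]] j [-0.2   0.07  0.65  2.14 -0.35  0.56 -0.17]
```

>>> servo_tool([
  [[0.7,0.6,0.3],[0,0,0],-1],
  [[0.7,0.6,0.3],[0,0,0],-1],
  [[0,0,0],[0,0,0],-1],
])

```text
time_s: 36.92
position: [0.4903, -0.1797, 0.1485]
ee_rot: [2.726, 0.988, 0.581]
force: [-7.4, -1.1, 3.9]
opening: 0.0276
```

```bash
python3 - <<'E'
from h import *
rep2(rack=0)
E
```

```text
t 36.9167 off [31.69 -1.07  1.03] F [-4.7  2.3  6.7] turn [ 0.0007 -0.0009  0.0017] in rule axes [ 0.0004 -0.0016  0.0012] open 0.02760283154772701
axes [[0.701, -0.576, -0.421], [0.648, 0.761, 0.037], [0.299, -0.299, 0.906]] j [-0.2   0.07  0.65  2.13 -0.35  0.56 -0.18]
```

>>> servo_tool([
  [[0.7,0.6,0.3],[0,0,0],-1],
  [[0,0,0],[0,0,0],-1],
])

```text
time_s: 37.08
position: [0.4908, -0.1795, 0.1487]
ee_rot: [2.726, 0.988, 0.58]
force: [-7.7, -2.3, 3.8]
opening: 0.0276
```

```bash
python3 - <<'E'
from h import *
rep2(rack=0)
E
```

```text
t 37.0833 off [32.34 -1.27  1.03] F [-5.8  1.6  6.6] turn [ 0.001  -0.0009  0.0021] in rule axes [ 0.0007 -0.0019  0.0014] open 0.027595948254246435
axes [[0.701, -0.576, -0.421], [0.648, 0.761, 0.037], [0.299, -0.299, 0.906]] j [-0.2   0.07  0.65  2.13 -0.35  0.56 -0.18]
```

>>> servo_tool([
  [[0.4,1,0.2],[0,0,0],-1],
  [[0,0,0],[0,0,0],-1],
])

```text
time_s: 37.25
position: [0.4908, -0.1794, 0.1487]
ee_rot: [2.726, 0.987, 0.579]
force: [-8.3, -3.2, 3.2]
opening: 0.0275
```

```bash
python3 - <<'E'
from h import *
rep2(rack=0)
E
```

```text
t 37.25 off [32.42 -1.21  1.03] F [-6.9  1.4  6.2] turn [ 0.0021 -0.0013  0.003 ] in rule axes [ 0.0015 -0.0031  0.0017] open 0.027512275840572576
axes [[0.701, -0.576, -0.421], [0.648, 0.761, 0.037], [0.299, -0.299, 0.906]] j [-0.2   0.07  0.65  2.13 -0.35  0.56 -0.19]
```

>>> servo_tool([
  [[0.4,1,0.3],[0,0,0],-1],
  [[0,0,0],[0,0,0],-1],
])

```text
time_s: 37.42
position: [0.4909, -0.1788, 0.1487]
ee_rot: [2.726, 0.986, 0.578]
force: [-8.0, -3.7, 2.4]
opening: 0.0273
```

```bash
python3 - <<'E'
from h import *
rep2(rack=0)
E
```

```text
t 37.4167 off [32.78 -0.79  1.04] F [-7.3  1.1  5.4] turn [ 0.0023 -0.0019  0.0039] in rule axes [ 0.0015 -0.0039  0.0025] open 0.027324346351495242
axes [[0.701, -0.576, -0.421], [0.648, 0.761, 0.037], [0.299, -0.299, 0.906]] j [-0.21  0.07  0.65  2.13 -0.34  0.56 -0.19]
```

>>> servo_tool([
  [[0.6,0.7,0.3],[0,0,0],-1],
  [[0,0,0],[0,0,0],-1],
])

```text
time_s: 37.58
position: [0.4909, -0.1787, 0.1487]
ee_rot: [2.727, 0.985, 0.576]
force: [-8.6, -5.6, 1.7]
opening: 0.0275
```

```bash
python3 - <<'E'
from h import *
rep2(rack=0)
E
```

```text
t 37.5833 off [32.92 -0.68  1.05] F [-9.2  0.2  4.9] turn [ 0.0025 -0.0028  0.0045] in rule axes [ 0.0013 -0.005   0.0029] open 0.0274569473554171
axes [[0.701, -0.576, -0.421], [0.648, 0.761, 0.037], [0.299, -0.299, 0.906]] j [-0.21  0.07  0.65  2.13 -0.34  0.56 -0.2 ]
```

>>> servo_tool([
  [[-1,-1,-0.4],[0,0,0],-1],
  [[-0.7,-0.6,-0.2],[0,0,0],-1],
  [[-0.4,0,0.7],[0,0,0],-1],
  [[0,0,0],[0,0,0],-1],
  [[0,0,0],[0,0,0],-1],
], grip_force=20)

```text
time_s: 38.0
position: [0.4908, -0.1779, 0.1492]
ee_rot: [2.725, 0.989, 0.58]
force: [-3.1, -3.8, -3.0]
opening: 0.0275
```

```bash
python3 - <<'E'
from h import *
rep2(rack=0)
E
```

```text
t 38.0 off [33.45 -0.18  1.55] F [-5.5 -0.2 -1.6] turn [ 0.0018 -0.0006  0.0013] in rule axes [ 0.0013 -0.0019  0.0004] open 0.027514383750954895
axes [[0.701, -0.576, -0.421], [0.648, 0.761, 0.037], [0.299, -0.299, 0.906]] j [-0.21  0.07  0.64  2.14 -0.34  0.56 -0.19]
```

>>> servo_tool([
  [[-0.6,-0.6,-0.7],[0,0,0],-1],
  [[0,0,0],[0,0,0],-0.5],
  [[0,0,0],[0,0,0],-0.4],
  [[0,0,0],[0,0,0],-0.36],
  [[0,0,0],[0,0,0],-0.33],
  [[0,0,0],[0,0,0],-0.3],
  [[0,0,0],[0,0,0],-0.26],
])

```text
time_s: 38.58
position: [0.4924, -0.176, 0.1498]
ee_rot: [2.723, 0.994, 0.586]
force: [-0.6, -0.1, -0.3]
opening: 0.0316
```

```bash
python3 - <<'E'
from h import *
rep2(rack=0)
for n in('wrist',):
  im=vision.read_camera(n)[:,:,::-1]; cv2.imwrite(f'pics/G_{n}.png',im)
E
```

```text
t 38.5833 off [36.    0.13  1.5 ] F [-0.6  0.4 -0. ] turn [ 0.0006  0.0026 -0.0028] in rule axes [ 0.0013  0.0024 -0.0027] open 0.031577246515545616
axes [[0.701, -0.576, -0.421], [0.648, 0.761, 0.037], [0.299, -0.299, 0.906]] j [-0.2   0.07  0.64  2.13 -0.35  0.56 -0.19]
```

View pics/G_wrist.png

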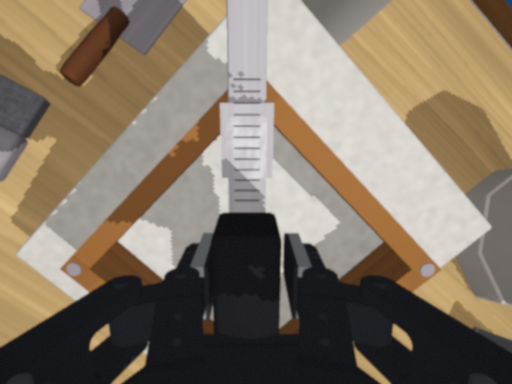

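>>> servo_tool([
  [[0,0,0],[0,0,0],-0.26],
  [[0,0,0],[0,0,0],-0.26],
  [[0,0,0],[0,0,0],-0.26],
])

```text
time_s: 38.88
position: [0.4911, -0.1769, 0.149]
ee_rot: [2.725, 0.992, 0.583]
force: [-0.4, -0.4, -0.4]
opening: 0.0316
```

```bash
python3 - <<'E'
from h import *
rep2(rack=0)
for n in('wrist','side'):
  im=vision.read_camera(n)[:,:,::-1]; cv2.imwrite(f'pics/H_{n}.png',im)
cv2.imwrite('pics/H2.png',cv2.resize(im[190:320,230:350],None,fx=4.5,fy=4.5,interpolation=cv2.INTER_CUBIC))
a=cv2.imread('pics/G_wrist.png',0).astype(np.float32);b=cv2.imread('pics/H_wrist.png',0).astype(np.float32)
for nm,s in(('rule',np.s_[90:210,215:280]),('stand',np.s_[230:300,40:110])):
    print(nm,cv2.phaseCorrelate(a[s].copy(),b[s].copy()))
E
```

```text
t 38.8833 off [34.28  0.42  1.23] F [-0.6  0.1 -0.2] turn [ 0.0008  0.0006 -0.001 ] in rule axes [ 0.0006  0.0003 -0.0012] open 0.03164806584695579
axes [[0.701, -0.576, -0.421], [0.648, 0.761, 0.037], [0.299, -0.299, 0.906]] j [-0.2   0.07  0.64  2.14 -0.35  0.56 -0.19]
rule ((-0.12881199104067775, -3.4558961814488214), 0.5155044392303184)
stand ((0.2707574878318155, -0.8468542444459146), 0.6385749793714948)
```

View pics/H2.png

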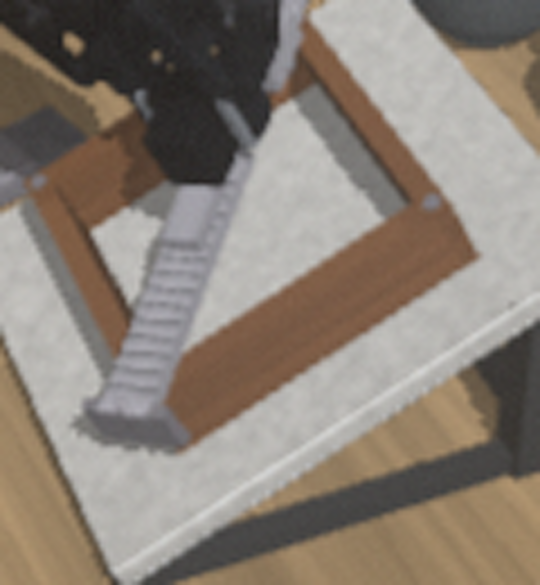

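>>> servo_tool([
  [[0,0,0],[0,0,0],-0.15],
  [[0,0,0],[0,0,0],0.1],
  [[0,0,0],[0,0,0],0.1],
  [[-4.2,0.4,9],[0,0,0],0.1],
  [[-4.2,0.4,9],[0,0,0],0.1],
  [[-4.2,0.4,9],[0,0,0],0.1],
  [[-4.2,0.4,9],[0,0,0],0.1],
  [[-4.2,0.4,9],[0,0,0],0.1],
  [[-4.2,0.4,9],[0,0,0],0.1],
  [[-6.6,-5.7,-2.9],[0,0,0],0],
  [[-6.6,-5.7,-2.9],[0,0,0],-1],
  [[-6.6,-5.7,-2.9],[0,0,0],-1],
  [[-6.6,-5.7,-2.9],[0,0,0],-1],
  [[-6.6,-5.7,-2.9],[0,0,0],-1],
  [[0,0,0],[0,0,0],-1],
  [[0,0,0],[0,0,0],-1],
])

```text
time_s: 40.32
position: [0.4325, -0.2035, 0.1883]
ee_rot: [2.726, 0.989, 0.583]
force: [0.1, 0.3, 0.2]
opening: 0.0
```

```bash
python3 - <<'E'
from h import *
import pickle
rep2(rack=0);st=readout.sense();pickle.dump(st,open('I.pkl','wb'))
for n in('wrist','scene','side'):
  im=vision.read_camera(n)[:,:,::-1]; cv2.imwrite(f'pics/I_{n}.png',im)
cv2.imwrite('pics/I2.png',cv2.resize(im[190:320,230:350],None,fx=4.5,fy=4.5,interpolation=cv2.INTER_CUBIC))
E
```

```text
t 40.3167 off [-12.29   2.2   60.56] F [0.3 0.1 0.1] turn [0.0003 0.0003 0.0009] in rule axes [ 0.0007 -0.0002  0.0006] open 1.8122322085384256e-05
axes [[0.701, -0.576, -0.421], [0.648, 0.761, 0.037], [0.299, -0.299, 0.906]] j [-0.19 -0.11  0.7   2.16 -0.17  0.67 -0.25]
```

View pics/I_wrist.png

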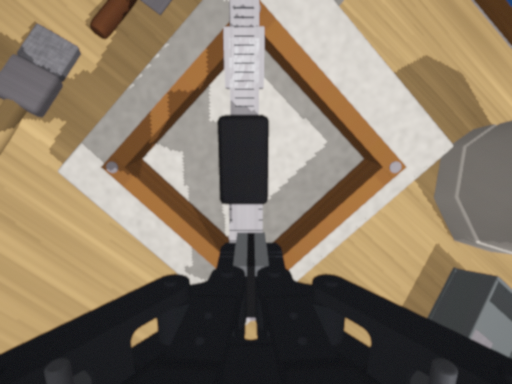

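View pics/I2.png

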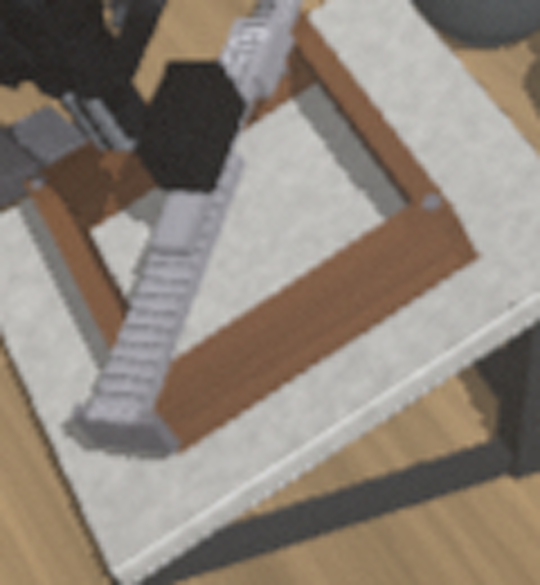

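```bash
python3 - <<'E'
from bund import *
from rk import X,dt,dr
s=pickle.load(open('I.pkl','rb'));c=wc(s['position'],s['ee_rot'],dt,dr)
im=cv2.imread('pics/I_wrist.png')
F=Rframe(X[3])
def atf(uv,z):
    t,d=ray(c,uv);t=(t-X[:3])@F;d=d@F;p=t+d*(z-t[2])/d[2]
    u=np.array([1,1])/2**.5;v=np.array([-1,1])/2**.5;q=p[:2]-[-.077,-.077]
    return (q@u*1000).round(1),(q@v*1000).round(1)
for n,uv,z in(('handle far L',(219,116),.05),('far R',(268,116),.05),('near L',(219,203),.05),('near R',(268,203),.05),('collar far L',(224.5,27),.008),('collar R',(265,27),.008),('stock L',(229,240),.008),('stock R',(263,240),.008)):
    print(n,atf(uv,z))
E
python3 rk.py pics/I_wrist.png I.pkl
```

```text
handle far L (np.float64(144.8), np.float64(18.5))
far R (np.float64(144.8), np.float64(-7.2))
near L (np.float64(97.2), np.float64(19.8))
near R (np.float64(97.2), np.float64(-7.9))
collar far L (np.float64(196.7), np.float64(17.9))
collar R (np.float64(196.7), np.float64(-6.8))
stock L (np.float64(56.6), np.float64(17.7))
stock R (np.float64(56.6), np.float64(-7.0))
0 [111.6 166.9] [111.6 166.9]
3 [395.3 166.9] [395.1 166.7]
rack [ 1.29971297e-03  1.86067397e-05 -2.00479464e-05 -5.39717296e-05] [ 0.01 -0.   -0.    0.    0.01 -0.01 -0.01]
```

>>> servo_tool([
  [[6.7,7.2,2.8],[0,0,0],1],
  [[6.7,7.2,2.8],[0,0,0],1],
  [[6.7,7.2,2.8],[0,0,0],1],
  [[6.7,7.2,2.8],[0,0,0],1],
  [[3.5,-0.3,-7.6],[0,0,0],1],
  [[3.5,-0.3,-7.6],[0,0,0],1],
  [[3.5,-0.3,-7.6],[0,0,0],1],
  [[3.5,-0.3,-7.6],[0,0,0],1],
  [[3.5,-0.3,-7.6],[0,0,0],1],
  [[3.5,-0.3,-7.6],[0,0,0],1],
  [[3.6,-0.3,-7.7],[0,0,0],1],
  [[0,0,0],[0,0,0],0],
  [[0,0,0],[0,0,0],-0.4],
  [[0,0,0],[0,0,0],-1],
  [[0,0,0],[0,0,0],-1],
  [[0,0,0],[0,0,0],-1],
  [[0,0,0],[0,0,0],-1],
], grip_force=60)

```text
time_s: 41.88
position: [0.4842, -0.1767, 0.1468]
ee_rot: [2.725, 0.99, 0.584]
force: [-2.2, 0.7, 2.8]
opening: 0.0272
```

```bash
python3 - <<'E'
from h import *
rep2(rack=0)
for n in('wrist',):
  im=vision.read_camera(n)[:,:,::-1]; cv2.imwrite(f'pics/J_{n}.png',im)
E
```

```text
t 41.8833 off [28.91  5.26  2.24] F [-0.2  0.9  3.5] turn [ 0.0003  0.0012 -0.0001] in rule axes [ 0.001   0.0008 -0.0002] open 0.027212508792583134
axes [[0.701, -0.576, -0.421], [0.648, 0.761, 0.037], [0.299, -0.299, 0.906]] j [-0.22  0.05  0.66  2.15 -0.34  0.55 -0.18]
```

View pics/J_wrist.png

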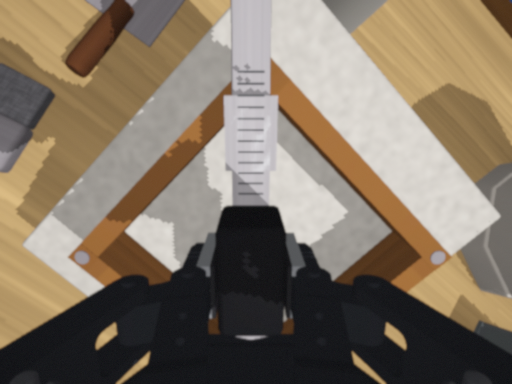

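>>> servo_tool([
  [[-1.9,-0.2,3],[0.0158,-0.0209,0.0082],-1],
  [[-1.9,-0.2,3],[0.0158,-0.0209,0.0082],-1],
  [[-1.8,-0.2,3],[0.0158,-0.0209,0.0082],-1],
  [[-1.8,-0.3,3.1],[0.0158,-0.0209,0.0082],-1],
  [[0,0,0],[0,0,0],-1],
  [[0,0,0],[0,0,0],-1],
])

```text
time_s: 42.43
position: [0.4761, -0.1778, 0.1579]
ee_rot: [2.719, 1.014, 0.738]
force: [0.6, 0.0, -3.3]
opening: 0.027
```

```bash
python3 - <<'E'
from h import *
rep2(rack=0)
for n in('side','scene'):
  im=vision.read_camera(n)[:,:,::-1]; cv2.imwrite(f'pics/K_{n}.png',im)
  if n=='side': a=cv2.resize(im[190:290,230:350],None,fx=3.3,fy=4,interpolation=cv2.INTER_CUBIC)
  else: b=cv2.resize(im[120:220,150:250],None,fx=4,fy=4,interpolation=cv2.INTER_CUBIC)
cv2.imwrite('pics/K2.png',np.hstack([a,b]))
E
```

```text
t 42.4333 off [25.87  5.76 15.63] F [-0.5  0.7 -3.2] turn [-0.0622  0.0828 -0.0321] in rule axes [0.0005 0.1084 0.0002] open 0.027045554253716797
axes [[0.701, -0.576, -0.421], [0.648, 0.761, 0.037], [0.299, -0.299, 0.906]] j [-0.15  0.01  0.68  2.19 -0.57  0.57  0.1 ]
```

View pics/K2.png

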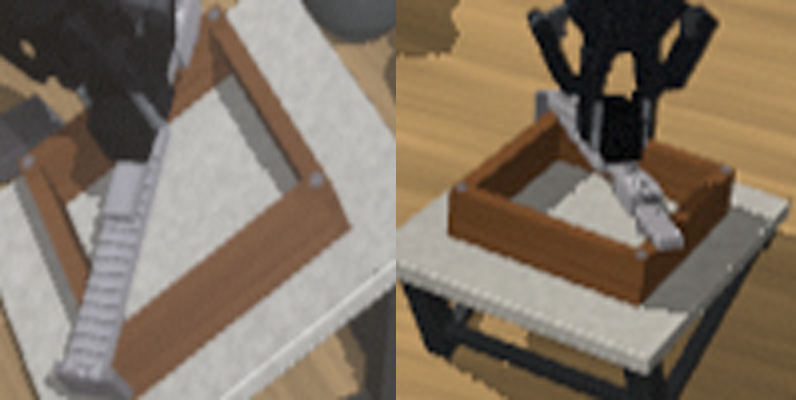

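>>> servo_tool([
  [[1.3,1.3,0.8],[0,0,0],-1],
  [[1.3,1.3,0.8],[0,0,0],-1],
  [[1.3,1.3,0.8],[0,0,0],-1],
  [[0,0,0],[0,0,0],-1],
])

```text
time_s: 42.87
position: [0.4804, -0.1728, 0.1602]
ee_rot: [2.719, 1.017, 0.738]
force: [-2.0, -0.9, -3.9]
opening: 0.0274
```

```bash
python3 - <<'E'
from h import *
rep2(rack=0)
E
```

```text
t 42.8667 off [32.76  6.37 16.11] F [-3.2  1.6 -2.8] turn [-0.0628  0.0824 -0.0343] in rule axes [-0.0008  0.1091 -0.0016] open 0.027434705334935146
axes [[0.701, -0.576, -0.421], [0.648, 0.761, 0.037], [0.299, -0.299, 0.906]] j [-0.16  0.01  0.68  2.19 -0.55  0.57  0.08]
```

>>> servo_tool([
  [[1.3,1.3,0.8],[0,0,0],-1],
  [[1,1,0.6],[0,0,0],-1],
  [[0,0,0],[0,0,0],-1],
])

```text
time_s: 43.12
position: [0.4828, -0.1709, 0.162]
ee_rot: [2.719, 1.016, 0.739]
force: [-0.3, -0.1, -4.6]
opening: 0.0275
```

```bash
python3 - <<'E'
from h import *
rep2(rack=0)
im=vision.read_camera('side')[:,:,::-1]; cv2.imwrite('pics/L2.png',cv2.resize(im[190:320,230:350],None,fx=4.5,fy=4.5,interpolation=cv2.INTER_CUBIC))
E
```

```text
t 43.1167 off [36.25  5.9  16.73] F [-1.6  1.5 -4.1] turn [-0.0627  0.0833 -0.0336] in rule axes [-0.      0.1096 -0.001 ] open 0.027537404807546295
axes [[0.701, -0.576, -0.421], [0.648, 0.761, 0.037], [0.299, -0.299, 0.906]] j [-0.16  0.01  0.67  2.18 -0.54  0.57  0.06]
```

View pics/L2.png

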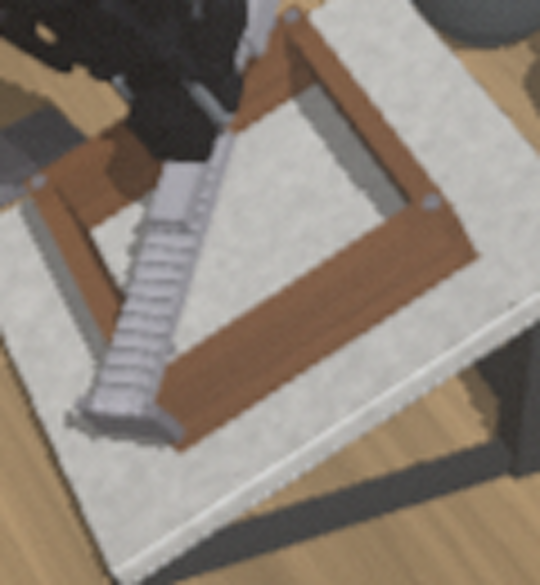

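>>> servo_tool([
  [[-0.7,-2.3,-0.5],[0,0,0],-1],
  [[-0.7,-2.3,-0.5],[0,0,0],-1],
  [[-0.7,-2.3,-0.5],[0,0,0],-1],
  [[-0.7,-2.3,-0.5],[0,0,0],-1],
  [[0,0,0],[0,0,0],-1],
  [[1.8,0.2,-2.8],[-0.0158,0.0209,-0.0082],-1],
  [[1.8,0.2,-2.8],[-0.0158,0.0209,-0.0082],-1],
  [[1.8,0.2,-2.8],[-0.0158,0.0209,-0.0082],-1],
  [[1.8,0.2,-2.8],[-0.0158,0.0209,-0.0082],-1],
  [[0,0,0],[0,0,0],-1],
  [[0,0,0],[0,0,0],-1],
])

```text
time_s: 44.08
position: [0.4876, -0.1793, 0.149]
ee_rot: [2.724, 0.993, 0.583]
force: [0.1, 0.3, -2.0]
opening: 0.0273
```

```bash
python3 - <<'E'
from h import *
rep2(rack=0)
for n in('side','scene','wrist'):
  im=vision.read_camera(n)[:,:,::-1]; cv2.imwrite(f'pics/M_{n}.png',im)
  if n=='side': a=cv2.resize(im[190:290,230:350],None,fx=3.3,fy=4,interpolation=cv2.INTER_CUBIC)
  elif n=='scene': b=cv2.resize(im[120:220,150:250],None,fx=4,fy=4,interpolation=cv2.INTER_CUBIC)
cv2.imwrite('pics/M2.png',np.hstack([a,b]))
E
```

```text
t 44.0833 off [30.22  0.64  2.65] F [-0.4  0.8 -1.8] turn [ 0.0006  0.0006 -0.0017] in rule axes [ 0.0003  0.0006 -0.0017] open 0.027349404709169
axes [[0.701, -0.576, -0.421], [0.648, 0.761, 0.037], [0.299, -0.299, 0.906]] j [-0.21  0.06  0.66  2.14 -0.35  0.56 -0.17]
```

View pics/M2.png

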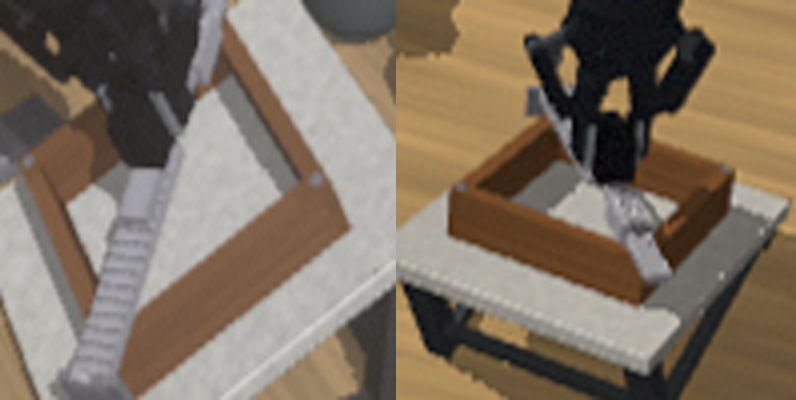

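View pics/M_wrist.png

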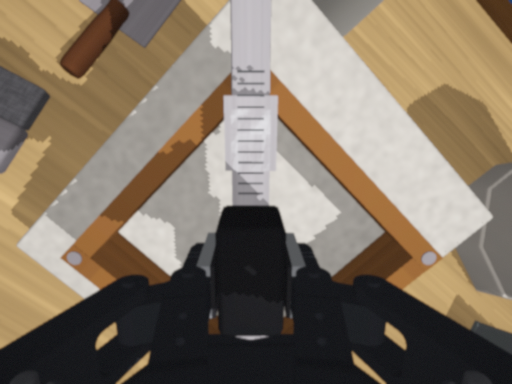

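>>> servo_tool([
  [[0.4,1.1,0.1],[0.0042,-0.0004,-0.0091],-1],
  [[0.4,1.1,0.1],[0.0042,-0.0004,-0.0091],-1],
  [[0.4,1.1,0.1],[0.0042,-0.0004,-0.0091],-1],
  [[0,0,0],[0,0,0],-1],
  [[0,0,0],[0,0,0],-1],
])

```text
time_s: 44.65
position: [0.4891, -0.1765, 0.1498]
ee_rot: [2.743, 0.952, 0.589]
force: [1.0, -0.8, -1.3]
opening: 0.027
```

```bash
python3 - <<'E'
from h import *
rep2(rack=0)
E
```

```text
t 44.65 off [33.37  1.65  2.84] F [-0.2 -0.8 -1.7] turn [-0.0113  0.0029  0.0266] in rule axes [0.0019 0.0008 0.029 ] open 0.027002454194353907
axes [[0.701, -0.576, -0.421], [0.648, 0.761, 0.037], [0.299, -0.299, 0.906]] j [-0.22  0.06  0.66  2.14 -0.34  0.56 -0.22]
```

>>> servo_tool([
  [[0.7,0.6,0.3],[0,0,0],-1],
  [[0,0,0],[0,0,0],-1],
  [[0,0,0],[0,0,0],-1],
])

```text
time_s: 44.9
position: [0.4893, -0.1758, 0.1496]
ee_rot: [2.744, 0.952, 0.588]
force: [0.2, 0.1, -1.9]
opening: 0.0274
```

```bash
python3 - <<'E'
from h import *
rep2(rack=0)
E
```

```text
t 44.9 off [33.95  2.15  2.61] F [-0.3  0.5 -1.9] turn [-0.0117  0.0017  0.0267] in rule axes [0.0009 0.     0.0292] open 0.02744963904172427
axes [[0.701, -0.576, -0.421], [0.648, 0.761, 0.037], [0.299, -0.299, 0.906]] j [-0.22  0.06  0.66  2.14 -0.34  0.56 -0.22]
```

>>> servo_tool([
  [[0.9,0.6,-0.4],[0,0,0],-1],
  [[0,0,0],[0,0,0],-1],
  [[0,0,0],[0,0,0],-1],
])

```text
time_s: 45.15
position: [0.4897, -0.1756, 0.1493]
ee_rot: [2.745, 0.951, 0.587]
force: [-4.8, -0.7, 4.3]
opening: 0.0273
```

```bash
python3 - <<'E'
from h import *
rep2(rack=0)
E
```

```text
t 45.15 off [34.19  2.14  2.21] F [-2.6  0.9  5.9] turn [-0.0121  0.0011  0.0275] in rule axes [ 0.0005 -0.0004  0.0301] open 0.027297484698868068
axes [[0.701, -0.576, -0.421], [0.648, 0.761, 0.037], [0.299, -0.299, 0.906]] j [-0.22  0.06  0.66  2.14 -0.34  0.56 -0.22]
```

>>> servo_tool([
  [[0.7,0.6,0.3],[0,0,0],-1],
  [[0,0,0],[0,0,0],-1],
])

```text
time_s: 45.32
position: [0.4897, -0.1756, 0.1493]
ee_rot: [2.745, 0.95, 0.586]
force: [-6.8, -1.3, 5.2]
opening: 0.0271
```

```bash
python3 - <<'E'
from h import *
rep2(rack=0)
im=vision.read_camera('scene')[:,:,::-1]; cv2.imwrite('pics/N2.png',cv2.resize(im[140:220,170:250],None,fx=7,fy=7,interpolation=cv2.INTER_CUBIC))
im=vision.read_camera('wrist')[:,:,::-1]; cv2.imwrite('pics/N_wrist.png',im)
E
```

```text
t 45.3167 off [34.24  2.16  2.19] F [-4.1  1.4  7.5] turn [-0.0117  0.0001  0.0281] in rule axes [ 0.0002 -0.0016  0.0304] open 0.027139123643455006
axes [[0.701, -0.576, -0.421], [0.648, 0.761, 0.037], [0.299, -0.299, 0.906]] j [-0.22  0.06  0.66  2.14 -0.34  0.56 -0.23]
```

View pics/N_wrist.png

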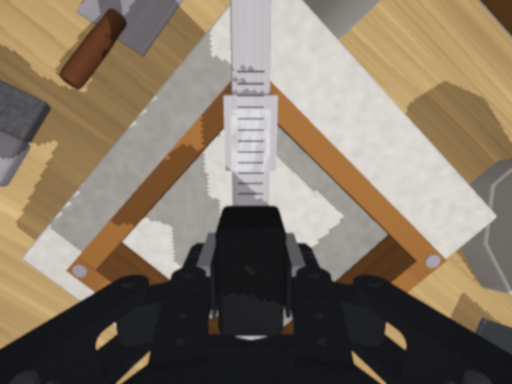

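>>> servo_tool([
  [[-0.7,-0.6,-0.3],[0,0,0],-1],
  [[-0.4,-0.2,0.3],[0,0,0],-1],
  [[0,0,0],[0,0,0],-0.5],
  [[0,0,0],[0,0,0],-0.4],
  [[0,0,0],[0,0,0],-0.36],
  [[0,0,0],[0,0,0],-0.33],
  [[0,0,0],[0,0,0],-0.3],
  [[0,0,0],[0,0,0],-0.2],
  [[0,0,0],[0,0,0],0],
  [[0,0,0],[0,0,0],0.3],
  [[0,0,0],[0,0,0],0.3],
], grip_force=20)

```text
time_s: 46.33
position: [0.4897, -0.1753, 0.1494]
ee_rot: [2.744, 0.952, 0.588]
force: [-0.1, -0.4, -0.3]
opening: 0.0554
```

>>> servo_tool([
  [[-4.2,0.4,9],[0,0,0],0.3],
  [[-4.2,0.4,9],[0,0,0],0.3],
  [[-4.2,0.4,9],[0,0,0],0.3],
  [[-4.2,0.4,9],[0,0,0],0.3],
  [[-4.2,0.4,9],[0,0,0],0.3],
  [[-4.2,0.4,9],[0,0,0],0.3],
  [[-4.2,0.4,9],[0,0,0],0.3],
  [[-4.2,0.4,9],[0,0,0],0.3],
  [[0,0,0],[0,0,0],0.3],
  [[0,0,0],[0,0,0],0.3],
])

```text
time_s: 47.17
position: [0.4563, -0.1723, 0.222]
ee_rot: [2.743, 0.951, 0.59]
force: [0.3, 0.1, -0.6]
opening: 0.0557
```

```bash
python3 - <<'E'
from h import *
import pickle
rep2(rack=0);st=readout.sense();pickle.dump(st,open('O.pkl','wb'))
for n in('wrist','side','scene'):
  im=vision.read_camera(n)[:,:,::-1]; cv2.imwrite(f'pics/O_{n}.png',im)
  if n=='side': a=cv2.resize(im[190:290,230:350],None,fx=3.3,fy=4,interpolation=cv2.INTER_CUBIC)
  elif n=='scene': b=cv2.resize(im[120:220,150:250],None,fx=4,fy=4,interpolation=cv2.INTER_CUBIC)
cv2.imwrite('pics/O2.png',np.hstack([a,b]))
E
python3 rk.py pics/O_wrist.png O.pkl
```

```text
t 47.1667 off [34.71  2.18 82.21] F [ 0.1  0.1 -0.6] turn [-0.0119  0.0029  0.0268] in rule axes [0.0015 0.001  0.0294] open 0.05569303033312696
axes [[0.701, -0.576, -0.421], [0.648, 0.761, 0.037], [0.299, -0.299, 0.906]] j [-0.24 -0.14  0.61  2.09 -0.07  0.74 -0.47]
rack [0. 0. 0. 0.] [0. 0. 0.]
```

View pics/O_wrist.png

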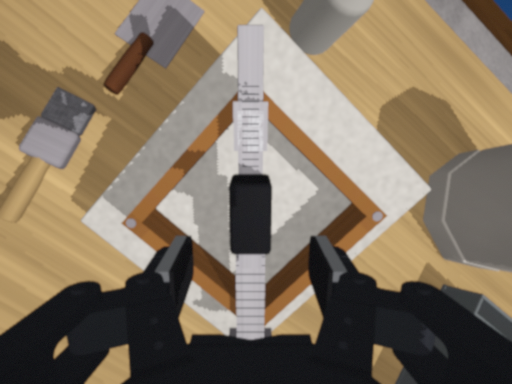

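View pics/O2.png

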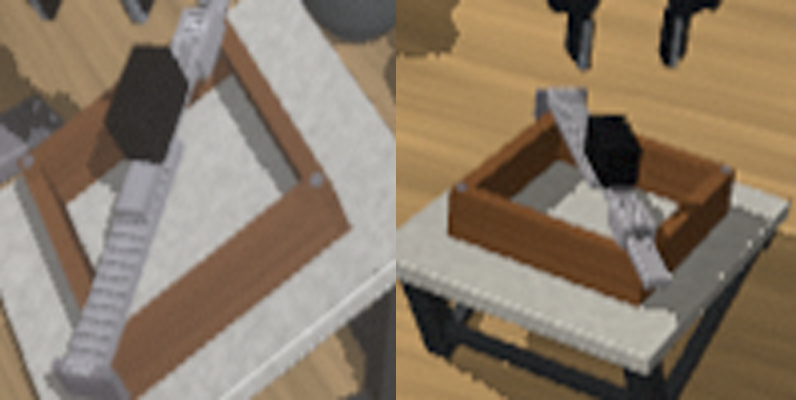

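```bash
python3 - <<'E'
from bund import *
from rk import X,dt,dr
s=pickle.load(open('O.pkl','rb'));c=wc(s['position'],s['ee_rot'],dt,dr)
im=cv2.imread('pics/O_wrist.png')
cv2.imwrite('pics/O3.png',cv2.resize(im[10:350,200:300],None,fx=1.75,fy=1.75,interpolation=cv2.INTER_CUBIC))
b=[cv2.resize(im[v-14:v+15,u-14:u+15],None,fx=12,fy=12,interpolation=cv2.INTER_CUBIC) for u,v in((131,223),(377,216))]
cv2.imwrite('pics/O4.png',np.hstack(b))
print(proj(c,X[:3]+pins(0.0)@Rframe(X[3]).T).round(1))
F=Rframe(X[3])
def atf(uv,z):
    t,d=ray(c,uv);t=(t-X[:3])@F;d=d@F;p=t+d*(z-t[2])/d[2]
    u=np.array([1,1])/2**.5;v=np.array([-1,1])/2**.5;q=p[:2]-[-.077,-.077]
    return (q@u*1000).round(1),(q@v*1000).round(1)
for n,uv,z in(('nose L',(238.5,25),.008),('nose R',(263,25),.008),('collar L',(233.5,101),.008),('collar R',(268,101),.008),('hdl far L',(230.5,177),.05),('hdl far R',(271,177),.05),('hook L',(229.5,329),.008),('hook R',(271.5,329),.008)):
    print(n,atf(uv,z))
E
```

```text
[[130.6 222.8]
 [256.6 325.2]
 [250.   89.5]
 [377.3 216.1]]
nose L (np.float64(250.2), np.float64(6.5))
nose R (np.float64(249.7), np.float64(-9.9))
collar L (np.float64(201.4), np.float64(12.0))
collar R (np.float64(200.7), np.float64(-12.6))
hdl far L (np.float64(155.0), np.float64(13.7))
hdl far R (np.float64(154.3), np.float64(-11.5))
hook L (np.float64(11.4), np.float64(23.7))
hook R (np.float64(10.4), np.float64(-12.9))
```

View pics/O3.png

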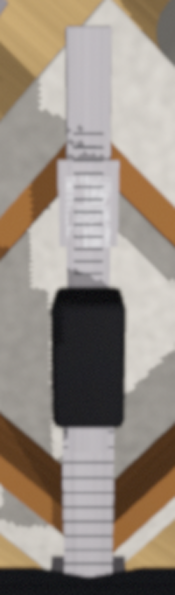

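View pics/O4.png

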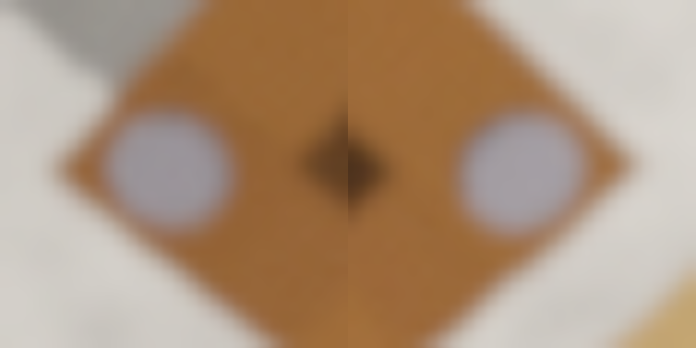

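>>> servo_tool([
  [[-3,0,8],[0,0,0],0.3],
  [[-3,0,8],[0,0,0],0.3],
  [[0,0,0],[0,0,0],0.3],
  [[0,0,0],[0,0,0],0.3],
  [[0,0,0],[0,0,0],0.3],
  [[0,0,0],[0,0,0],0.3],
  [[0,0,0],[0,0,0],0.3],
  [[0,0,0],[0,0,0],0.3],
])

```text
time_s: 47.98
position: [0.4499, -0.1721, 0.2371]
ee_rot: [2.745, 0.952, 0.587]
force: [-0.1, 0.2, -0.2]
opening: 0.0559
```

```bash
python3 - <<'E'
from h import *
for n in('side','scene'):
  im=vision.read_camera(n)[:,:,::-1]; cv2.imwrite(f'pics/P_{n}.png',im)
for n,s in(('side',np.s_[225:290,235:290]),('scene',np.s_[155:195,180:225])):
  a=cv2.imread(f'pics/O_{n}.png',0)[s].astype(np.float32);b=cv2.imread(f'pics/P_{n}.png',0)[s].astype(np.float32);print(n,cv2.phaseCorrelate(a,b),np.abs(a-b).mean())
print(readout.sense()['time_s'],readout.sense()['force'])
E
```

```text
side ((-0.02038795636598678, -0.016851350801559306), 1.0021405500394327) 1.2427973
scene ((0.46518431954545036, -0.0038582890324541097), 0.9946821981006199) 1.6261111
48.0833 [ 0.7244462   0.03933085 -0.2988827 ]
```

View pics/P_scene.png

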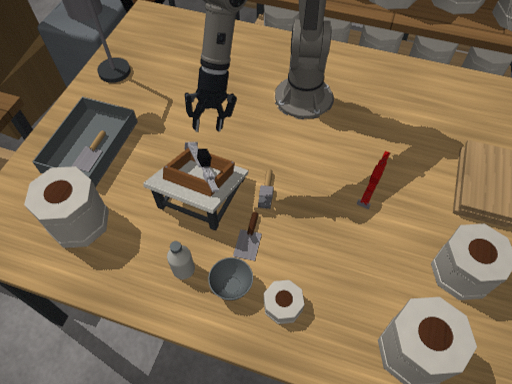

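```bash
python3 -c "
from workcell import r
print(r.finish_job())"
```

```text
the job is handed in; nothing more can be done
None
```

I measured both diagonals, pushed the frame square, and left the slide rule lying on the near-right to far-left diagonal. I handed the job in at about 48 s, and no verdict came back.

**What I did**
- **First diagonal (near left to far right):** I pulled until the foot seated in the corner; it came out at about 201 mm.
- **Second diagonal (near right to far left):** I put the rule down once and turned the grip half round, because the last joint was near its limit. I then seated the foot at about 198 mm. The diagonals differed by about 3 mm by the rule and 3.9 mm by the camera fit (rack −0.019).
- **Squaring:** I pushed the right side board left by about 2.6 mm, with about 12 N.

**Last checks**
- **Squareness:** The corner pins in the last wrist picture match a square frame. A check with the rule lying on it gave rack about +0.001, so the diagonals agree to under 1 mm.
- **Rule position:** The foot is about 198 mm from the near-right corner along the diagonal, which is seated. In the side camera the rule did not move for about 0.9 s after release. The scene camera showed a 0.5 px shift, which I took to be the gripper's shadow.

**What disagreed or went wrong**
- **Sliding:** Each time I let go of the seated rule, it slid up to about 8 mm down the slope within the hook's play. I redrew it so the pin lies close to the near board while the foot is in the corner. As it lies now, the slide is about 5 mm farther out than the true diagonal, and the hook stands a few mm off its corner. The correct reading is the one taken earlier, while the hook was pulled tight.
- **Force:** One regrip briefly pressed on the rule with about 27 N. The frame's angle was unchanged afterwards.

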